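# Find the rubbing spot of a hand-turned wheel and chock it there

### The arm

A 6-joint arm with a two-finger parallel gripper is mounted at the origin on the work surface. World frame = base frame: x ahead of the robot, y to its left, z up, the work surface at z = 0. Lengths are in m, angles in degrees, forces in N, time in s.
With the tool pointing down it reaches from about 0.4 to 0.825 m from the base axis. Payload 7 kg.
Tool frame: the origin (TCP) lies midway between the tips of the shut fingers; the grasp point (between the pads) lies 19 mm behind it (ctrl.grasp_offset is the distance from the TCP to the grasp point, in m); z points along the fingers, x is the direction in which the jaws open and shut, and the axes are right-handed (so a half turn about z gives the same grasp; the last joint's range is limited). The gripper opens to 88 mm and grips with 3 to 60 N. Pads are 19 mm wide; open, the fingers measure 130 mm over their backs; the gripper's body (78 mm by 193 mm) begins 47 mm behind the grasp point.
Start: joints at [-47.149, 20.546, 0.682, 0, -70.136, -16.507], TCP at [0.3, -0.605, 0.198] pointing down, gripper open.
Joint ranges: [-176.03, 176.03], [-82.01, 121.73], [-58.28, 71.71], [-173.87, 95.51], [-174.79, -0.11], [-173.66, 173.66]. Speed limits (degrees/s): [136.94, 136.94, 172.46, 180, 180, 180].

### API

Orientations are given as [roll, pitch, yaw] about the fixed x, y, z axes, in that order (R = Rz(yaw) Ry(pitch) Rx(roll)).
In Python, from plant import sensors, snapshot, order, ctrl gives the robot as it stands.
- The arm moves only by the tool send_rows, never from a script. Its argument "commands" is a list of rows, each a list of 3 entries, a list of its own where there are three numbers: the closure, from 0 (fully open) to 1 (shut), then the shift along the world's x, y, z in units of 0.25 m (1.0 is 0.25 m), then the turn, a rotation vector about the world's x, y, z in units of 360 degrees (1.0 is 360 degrees). In form: [[hand, [x, y, z], [ax, ay, az]], ...]. A call has 1 to 12 rows; each row shifts and turns the pose as measured when the row begins; what a row does not reach is not made up. A row lasts 1/10 s, in which the tool goes at most 50 mm and 8.59 degrees, less where a joint would pass 70% of its speed; a pose out of reach is approached as far as the arm can. A call with a number of a shift or a turn outside -1 to 1 is refused whole. A call with a gripper value outside its range is refused whole. The fingers move at their own pace and stop on an object; the grip force is fixed at half the most. Time passes only in rows, so rows that do not move let the fingers close. It gives the time, the measured TCP pose, the force and the opening at its end, in the units of the state.
- sensors.get_obs(): the state, without advancing time (a new reading comes with each control period).
- snapshot(name): name is "side" or "top" or "wrist"; returns a dict with "color" (384x512x3 uint8, blue, green, red), "z_map" (384x512 float32, m along the optical axis (not along the pixel's ray), 0 where there is no reading), "mtx" (3x3 intrinsics, pixels), "xyz" and "attitude" of the camera in the world. Camera axes: x right, y down, z forward; pixel columns grow to the right and rows downward; lengths in m; the calibration is good to about 2 mm. The wrist camera is an equidistant fisheye: a pixel r from the principal point sees the ray r / f radians off the axis. A picture is of the moment at which its call begins.
- order.close_job(): hands the job in, once; it reports no verdict.
The state is a dict: "clock": time; "joint_pos": joint angles; "qvel": joint speeds; "tau": joint torques, N m; "tool_pos": TCP position; "orientation": TCP orientation; "force": force on the tool from outside, world axes, zero at the start; "moment": the same for the moment, N m; "opening": finger opening in m.
Only numpy, scipy, OpenCV 4.12 (cv2) and the standard library are available. Lean on these libraries where they do the work, as an engineer would, in place of code of your own. Each camera call takes 0.05 s, during which the arm holds its last target.

### The job

The wheel on the inclined bench spindle has a slight high spot, too small to see, that rubs on the sprung shoe at one place in each turn. Turn the wheel by its handle, feel for where the drag rises, and leave it standing with the middle of the rubbing spot square under the shoe; then slide the chock fully home against the rim so that the wheel can be dressed there, and let go of everything. Leave the tub, the steel bar and the spanner where they are.

Things in the scene. Friction and masses are not known exactly. Their poses are not given: they have to be found in the camera images.
- stand: blue bench stand fixed to the table, base plate 260 x 300 mm; origin: centre of its underside, on the table; x away from the robot at yaw 0, y left, z up. It carries all the parts below, and the frame head at (0, 0, 135) mm.
- head: the fixed spindle and cross bar behind the wheel, leaning 35 deg (0.611 rad) from vertical towards the robot. Its origin is the centre of the wheel's front face; z along the spindle, outwards (up and towards the robot), x up the slope (away from the robot), y = the stand's y.
- shield_edge (a point): middle of the near edge of a clear eye shield over the far half of the wheel, at (45, 0, 335) mm in the stand frame: a solid level plate 6 mm thick, 75 mm deep to +x, 160 mm along y, on two 14 mm posts at x 112, y +-72 mm. It stops a tool that comes upright to the handle on the far side; one tilted like the spindle passes.
- wheel: steel wheel, 200 mm diameter, 24 mm thick, turns both ways, over a full turn each way. Origin: centre of its front face; z along the spindle, outwards; the handle stands at its x = -60 mm. It starts with the handle on the lower (robot's) side and stays where it is left. Plain drag is about 2 N at the handle all round; the rub adds to it (see shoe).
- handle_grip (a point): point on the handle's axis, 47 mm in front of the wheel's face, 60 mm from the spindle axis. The handle is a black cylinder parallel to the spindle, 26 mm diameter, from 12 to 72 mm in front of the face; its sleeve spins freely on its pin, so it can be held firmly in one tool orientation while the wheel turns.
- shoe: sprung shoe at the +y side of the rim, fixed; its frame is that of head. Its 56 mm pad faces the rim at y = 100 mm, below the wheel's face. As the unseen high spot (anywhere on the rim) passes, drag at the handle rises from 2 to about 10 N in motion (a rise of 5 N or more still shows on stopping) and falls, alike on both sides, over 0.5 rad. Pad force 10 N at the middle, none 0.25 rad off.
- chock (a joint): travel in m of the chock on its track at the wheel's -y side, towards the rim (+y of head). Starts at 0 to 0.012; its wooden block meets the rim at 0.0435 and its stop is at 0.046; fully home is from 0.0435. Track friction 3.5 N; it stays where it is left.
- chock_grip (a point): grip point on the chock's steel tab, 20 mm below the tab's top end; at chock value 0 it is at (0, -176, 42) mm in head and moves to +y with the chock. The tab is a bar parallel to the spindle, 22 mm along x, 26 mm along y of head, clear from its top down to the level of the wheel's face.
- tub: white open plastic tub, 100 mm diameter, 75 mm high, loose on the table; origin at the centre of its underside. A bystander
- barstock: short steel bar, 32 mm diameter, 150 mm long, lying on the table; origin under its middle. A bystander
- spanner: steel spanner, 180 mm long, lying on the table; origin under its middle. A bystander

How it is judged (in metres and radians):
On the way, in this order (a step that is already met when the one before it is completed fails the run):
1. the wheel stands still with its rubbing spot under the shoe (contact force between wheel and shoe above 5.5 N and angular speed of wheel below 0.05 rad/s), for 0.3 s.
2. the chock is fully home against the rim (value of joint chock above 0.041 m), for 0.1 s.
At the end, for the whole second after the job is handed in: the wheel is at rest with the middle of its high spot under the shoe (the shoe presses on it with over 5.5 N, which is within about 0.15 rad of the middle), and the chock is home against the rim (past 41 mm) (all of step 1 and value of joint chock above 0.041 m); the robot touches nothing.
It fails at once if the tub was moved by over 20 mm (distance of tub from where it was at the start of the episode above 0.02 m).
It fails at once if the steel bar was moved by over 20 mm (distance of barstock from where it was at the start of the episode above 0.02 m).
It fails at once if the spanner was moved by over 20 mm (distance of spanner from where it was at the start of the episode above 0.02 m).
It also fails if it takes over 67 s, if anything falls off the work surface, if the arm or the gripper's body presses on something with over 40 N, if the wrist force passes 120 N, or if a joint passes its speed limit or range.

## Working session

There is one attempt and no reset: what is moved stays moved. The work goes in short steps, Python scripts to look and compute and a tool call to move; the robot and the scene stay as the last step left them, time stands still between calls to the robot, and variables do not carry over. Pictures are saved under pics/ and viewed, and the job is handed in when it is done.

Besides the shell and the picture viewer there is one more tool, called after "Request:" by a JSON object that holds its "api" and its "payload". send_rows: Moves the arm, as the interface text tells. Its arguments: {"type":"object","properties":{"commands":{"type":"array","items":{"type":"array"}}},"required":["commands"]}

```bash
ls; mkdir -p pics; python3 - <<'E'
from plant import sensors, snapshot, order, ctrl
import cv2,numpy as np
print(sensors.get_obs()); print(ctrl.grasp_offset)
for n in ["side","top","wrist"]:
    s=snapshot(n); cv2.imwrite(f"pics/{n}0.png",s["color"]); np.savez(f"{n}0.npz",**s)
    print(n,s["mtx"],s["xyz"],s["attitude"])
E
```

```text
pics
{'clock': 0.0, 'joint_pos': array([-4.71498013e+01,  2.05914486e+01,  6.32320157e-01, -1.91138044e-02,
       -7.01356011e+01, -1.65058923e+01]), 'qvel': array([-0.00625555, -0.00934354,  0.10517189,  0.02855738, -0.05318103,
       -0.00154122]), 'tau': array([-2.41793219e-03, -5.82719028e+01,  2.93055797e+01,  6.99740231e+00,
        6.90367728e-03, -1.02625756e-04]), 'tool_pos': array([ 0.29925106, -0.60443095,  0.1974147 ]), 'orientation': array([-1.79990311e+02, -9.59311462e-02,  1.16337789e+02]), 'force': array([-0.57898447, -0.7806224 , -0.25381004]), 'moment': array([ 0.03550933,  0.01638565, -0.04867427]), 'opening': 0.08743551988826825}
0.0188
side [[361.74743671   0.         252.15677225]
 [  0.         361.74743671 191.23591334]
 [  0.           0.           1.        ]] [0.28321492 0.73668322 0.65582479] [-1.20069525e+02  1.23904682e-01 -1.60151613e+02]
top [[403.65683539   0.         252.8246063 ]
 [  0.         403.65683539 190.32742397]
 [  0.           0.           1.        ]] [0.33589861 0.01437592 1.39406397] [-168.83597424   -0.46267811  -88.71489514]
wrist [[297.31863964   0.         257.28820708]
 [  0.         297.31863964 191.85368125]
 [  0.           0.           1.        ]] [ 0.23514354 -0.63689766  0.38377744] [ 1.64521656e+02 -1.17577488e-01  1.16326442e+02]
```

View pics/side0.png

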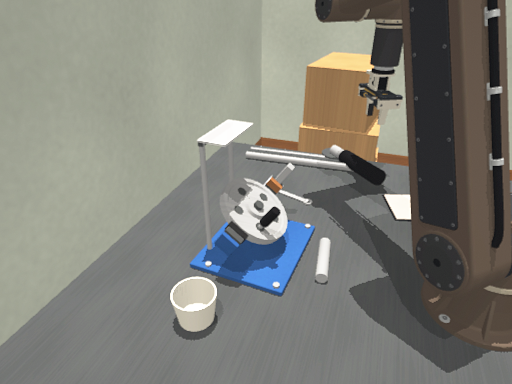

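View pics/top0.png

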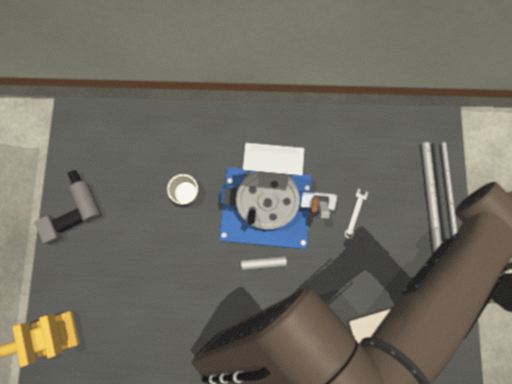

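```bash
cat > h.py <<'E'
import numpy as np,cv2
from scipy.spatial.transform import Rotation as R
def cloud(s):
    z=s["z_map"];K=s["mtx"];v,u=np.mgrid[:z.shape[0],:z.shape[1]]
    p=np.stack([(u-K[0,2])/K[0,0]*z,(v-K[1,2])/K[1,1]*z,z],-1)
    Rm=R.from_euler('xyz',s["attitude"],degrees=True).as_matrix()
    P=p@Rm.T+s["xyz"]; P[z==0]=np.nan
    return P
def load(n): 
    return dict(np.load(n))
E
python3 - <<'E'
from h import *
for n in ["top0.npz","side0.npz"]:
    s=load(n);P=cloud(s);hsv=cv2.cvtColor(s["color"],cv2.COLOR_BGR2HSV)
    m=cv2.inRange(hsv,(100,120,40),(125,255,255))>0
    q=P[m&~np.isnan(P[...,0])]
    print(n,m.sum(),len(q),np.percentile(q[:,2],[1,10,50,90,99]))
    zz=np.median(q[:,2]);q=q[abs(q[:,2]-zz)<.006]
    r=cv2.minAreaRect((q[:,:2]*1000).astype(np.float32));print(r);print(cv2.boxPoints(r))
    # table check
    t=P[(abs(P[...,2])<.03)];print(np.median(t[:,2]))
    cv2.imwrite(f"pics/{n}m.png",cv2.resize(s["color"][120:260,180:380] if n[0]=='t' else s["color"][100:340,150:350],None,fx=4 if n[0]=='t' else 2.5,fy=4 if n[0]=='t' else 2.5,interpolation=cv2.INTER_CUBIC))
E
```

```text
top0.npz 2576 2563 [0.00807467 0.01101599 0.01482488 0.01922539 0.12923834]
((550.8487548828125, -36.291656494140625), (296.8263854980469, 257.7967224121094), 85.95398712158203)
[[ 411.8      -175.2402  ]
 [ 668.95416  -193.42972 ]
 [ 689.8975    102.65689 ]
 [ 432.74335   120.846405]]
0.0010363237771311429
side0.npz 4694 4667 [0.00209105 0.01030285 0.01230481 0.0148522  0.12938798]
((550.0511474609375, -34.31150817871094), (303.400390625, 260.3650207519531), 85.74234771728516)
[[ 408.96542  -175.9281  ]
 [ 668.61194  -195.25803 ]
 [ 691.13684   107.305084]
 [ 431.49036   126.63501 ]]
-0.0012745891574482693
```

View pics/top0.npzm.png

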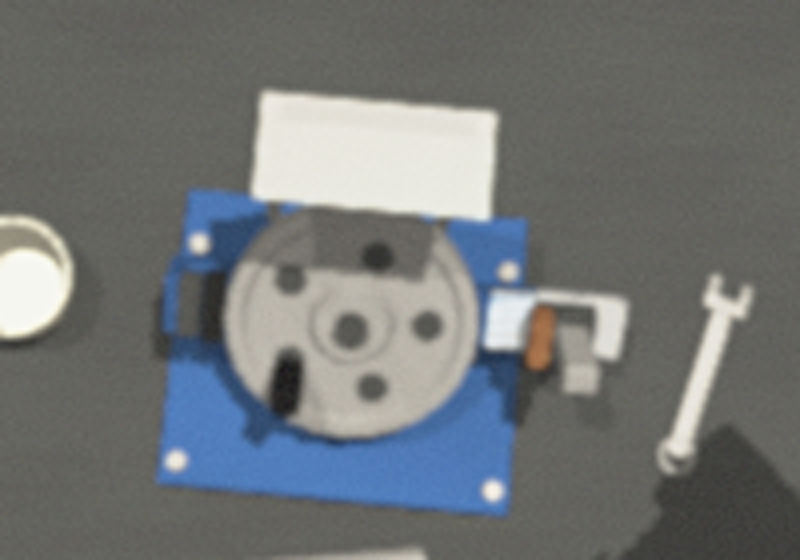

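View pics/side0.npzm.png

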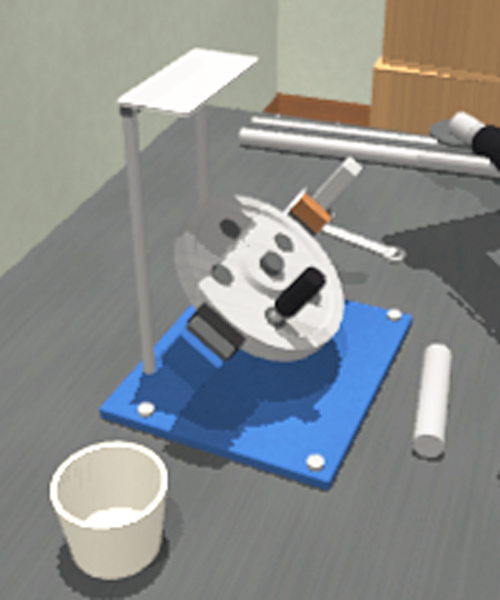

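```bash
cat >> h.py <<'E'
YAW=-4.15; C=np.array([.5505,-.0353,0])
RS=R.from_euler('z',YAW,degrees=True).as_matrix()
# head: z leans towards robot (-x) by 35deg; x up-slope
RH=RS@R.from_euler('y',-35,degrees=True).as_matrix()
OH=C+RS@np.array([0,0,.135])
def h2w(p): return OH+RH@np.asarray(p,float)
def w2h(P): return (np.asarray(P)-OH)@RH
E
python3 - <<'E'
from h import *
print(RH)
for n in ["top0.npz","side0.npz"]:
    s=load(n);P=cloud(s);H=w2h(P)
    rr=np.hypot(H[...,0],H[...,1])
    m=(rr<.11)&(abs(H[...,2])<.012)
    q=H[m];print(n,m.sum(),'z',np.median(q[:,2]))
    A=np.c_[q[:,:2],np.ones(len(q))];c=np.linalg.lstsq(A,q[:,2],rcond=None)[0];print('tilt',c)
    c,r=cv2.minEnclosingCircle((q[:,:2]*1000).astype(np.float32));print('circ',c,r)
    m=(rr<.1)&(H[...,2]>.03)&(H[...,2]<.075);q=H[m]
    print('handle',m.sum(),np.median(q,0),np.percentile(q,[2,98],axis=0))
    m=(abs(H[...,0])<.03)&(H[...,1]<-.11)&(H[...,1]>-.24)&(H[...,2]>.02)&(H[...,2]<.07);q=H[m]
    print('tab',m.sum(),np.median(q,0),np.percentile(q,[2,98],axis=0))
    W=RS.T@(P.reshape(-1,3)-C).T;W=W.T
    m=(W[:,2]>.31)&(W[:,2]<.36)&(abs(W[:,0])<.2)&(abs(W[:,1])<.2);print('shield',np.percentile(W[m],[2,50,98],axis=0))
E
```

```text
[[ 0.81700424  0.07236785 -0.57207252]
 [-0.05928027  0.99737801  0.04150849]
 [ 0.57357644  0.          0.81915204]]
top0.npz 2754 z -0.0031813318375419823
tilt [-0.00211106  0.00270922 -0.00269019]
circ (2.343881845474243, 4.301990985870361) 104.93601989746094
handle 93 [-0.02998751  0.04568965  0.0678345 ] [[-0.04513303  0.03339703  0.03153537]
 [-0.02344693  0.05716325  0.07434744]]
tab 110 [ 0.00917004 -0.17312521  0.05701136] [[-0.00756551 -0.18767886  0.0225074 ]
 [ 0.013758   -0.16241699  0.06573628]]
shield [[ 0.04643893 -0.07719232  0.33412505]
 [ 0.08225405 -0.00066998  0.33857598]
 [ 0.11905872  0.07593696  0.34253674]]
side0.npz 2730 z -0.004768257246209909
tilt [-0.0041935  -0.00067846 -0.00385785]
circ (-0.9047031402587891, 3.527893304824829) 106.4312744140625
handle 180 [-0.03863591  0.05510199  0.05799867] [[-0.05209943  0.03783165  0.03132154]
 [-0.02739846  0.06011539  0.07228915]]
tab 118 [-0.00083923 -0.16389637  0.04624883] [[-0.01158782 -0.18371391  0.02168347]
 [ 0.00949772 -0.15995346  0.06145694]]
shield [[ 0.04470345 -0.07526007  0.31794039]
 [ 0.08082799  0.01943636  0.33611042]
 [ 0.11784966  0.0800745   0.33738679]]
```

```bash
cat >> h.py <<'E'
RT=np.c_[RH[:,1],RH[:,0],-RH[:,2]]
def plan(target,Rt=RT,n=None):
    from plant import sensors
    o=sensors.get_obs();p=np.array(o["tool_pos"]);Rc=R.from_euler('xyz',o["orientation"],degrees=True)
    rv=(R.from_matrix(Rt)*Rc.inv()).as_rotvec()/(2*np.pi); d=(np.asarray(target)-p)/.25
    k=max(np.linalg.norm(d)/.2,np.linalg.norm(rv)/.0238)
    print('t',o["clock"],'tcp',p.round(4),'head',w2h(p).round(4),'F',np.round(o["force"],2),'q',np.round(o["joint_pos"],1))
    print('shift',d.round(4),'turn',rv.round(5),'minrows',round(k,2))
    n=n or int(np.ceil(k));print(n,'rows of',(d/n).round(4).tolist(),(rv/n).round(5).tolist())
E
python3 - <<'E'
from h import *
print(np.linalg.det(RT))
print(h2w([-.037,.047,.03]))
plan(h2w([-.037,.047,.13]))
plan([.35,-.25,.42])
E
```

```text
1.0000000000000007
[0.50650996 0.01501539 0.13835223]
t 0.15 tcp [ 0.2993 -0.6046  0.1976] head [-0.1355 -0.5859  0.1713] F [ 0.26 -0.05  0.04] q [-47.1  20.6   0.6  -0.  -70.1 -16.5]
shift [0.5998 2.4949 0.0907] turn [ 0.01873 -0.09657 -0.08208] minrows 12.84
13 rows of [0.0461, 0.1919, 0.007] [0.00144, -0.00743, -0.00631]
t 0.15 tcp [ 0.2993 -0.6046  0.1976] head [-0.1355 -0.5859  0.1713] F [ 0.26 -0.05  0.04] q [-47.1  20.6   0.6  -0.  -70.1 -16.5]
shift [0.2026 1.4182 0.8896] turn [ 0.01873 -0.09657 -0.08208] minrows 8.43
9 rows of [0.0225, 0.1576, 0.0988] [0.00208, -0.01073, -0.00912]
```

Request:
{"api": "send_rows", "payload": {"commands": [[0,[0.0225,0.1576,0.0988],[0.0021,-0.0107,-0.0091]],[0,[0.0225,0.1576,0.0988],[0.0021,-0.0107,-0.0091]],[0,[0.0225,0.1576,0.0988],[0.0021,-0.0107,-0.0091]],[0,[0.0225,0.1576,0.0988],[0.0021,-0.0107,-0.0091]],[0,[0.0225,0.1576,0.0988],[0.0021,-0.0107,-0.0091]],[0,[0.0225,0.1576,0.0988],[0.0021,-0.0107,-0.0091]],[0,[0.0225,0.1576,0.0988],[0.0021,-0.0107,-0.0091]],[0,[0.0225,0.1576,0.0988],[0.0021,-0.0107,-0.0091]],[0,[0.0225,0.1576,0.0988],[0.0021,-0.0107,-0.0091]]]}}

```text
clock: 1.05
tool_pos: [0.348, -0.2491, 0.4093]
orientation: [145.1, -1.3, 85.8]
force: [0.8, 1.7, 1.6]
opening: 0.0878
```

```bash
python3 - <<'E'
from h import *
plan(h2w([-.037,.047,.13]))
E
```

```text
t 1.05 tcp [ 0.348  -0.2491  0.4093] head [ 0.0046 -0.2279  0.3316] F [0.76 1.72 1.57] q [-19.1 -27.4 -21.8 -10.7 -62.3 -73.3]
shift [ 0.4051  1.0731 -0.756 ] turn [-0.0036  -0.00014  0.0001 ] minrows 6.87
7 rows of [0.0579, 0.1533, -0.108] [-0.00051, -2e-05, 1e-05]
```

Request:
{"api": "send_rows", "payload": {"commands": [[0,[0.058,0.153,-0.108],[-0.0005,0,0]],[0,[0.058,0.153,-0.108],[-0.0005,0,0]],[0,[0.058,0.153,-0.108],[-0.0005,0,0]],[0,[0.058,0.153,-0.108],[-0.0005,0,0]],[0,[0.058,0.153,-0.108],[-0.0005,0,0]],[0,[0.058,0.153,-0.108],[-0.0005,0,0]],[0,[0.058,0.153,-0.108],[-0.0005,0,0]],[0,[0,0,0],[0,0,0]]]}}

```text
clock: 1.85
tool_pos: [0.4181, -0.0507, 0.2779]
orientation: [145.4, -1.1, 85.3]
force: [-0.2, -1.2, -1.0]
opening: 0.0875
```

```bash
python3 - <<'E'
from h import *
from plant import snapshot
plan(h2w([-.037,.047,.03]))
for n in ["wrist","top","side"]:
    s=snapshot(n);np.savez(n+"1.npz",**s);cv2.imwrite(f"pics/{n}1.png",s["color"])
    if n!="wrist":
        H=w2h(cloud(s));rr=np.hypot(H[...,0],H[...,1])
        m=(rr<.08)&(H[...,2]>.03)&(H[...,2]<.07)&(cv2.cvtColor(s["color"],cv2.COLOR_BGR2GRAY)<70);q=H[m];
        if len(q): print(n,len(q),np.median(q,0),np.percentile(q,[5,95],axis=0))
E
```

```text
t 1.85 tcp [ 0.4181 -0.0507  0.2779] head [-0.0253 -0.0249  0.1922] F [-0.23 -1.22 -0.96] q [  45.   -37.4  -58.1   33.6  -49.8 -157.7]
shift [ 0.3537  0.2629 -0.5582] turn [-0.00316 -0.0009   0.00154] minrows 3.56
4 rows of [0.0884, 0.0657, -0.1395] [-0.00079, -0.00023, 0.00039]
top 44 [-0.02584294  0.0451699   0.05272963] [[-0.03151092  0.03597949  0.03285181]
 [-0.02370688  0.05358039  0.06887489]]
side 128 [-0.03713213  0.05642093  0.05240629] [[-0.04791514  0.04833454  0.03273242]
 [-0.0275101   0.05921431  0.06931554]]
```

View pics/wrist1.png

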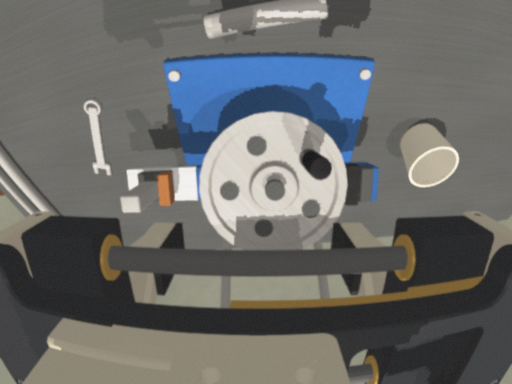

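View pics/side1.png

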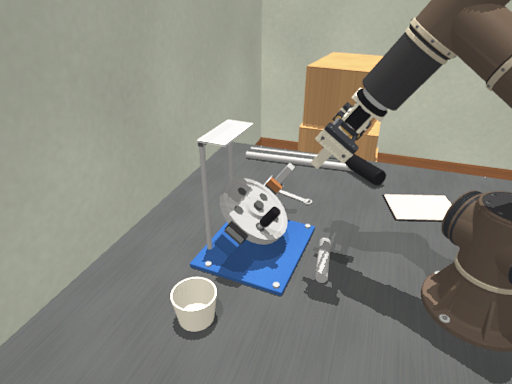

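```bash
cat > kin.py <<'E'
import numpy as np
from scipy.spatial.transform import Rotation as R
from scipy.optimize import least_squares
from itertools import product
D=[([-47.1498,20.5914,.6323,-.0191,-70.1356,-16.5059],[.29925,-.60443,.19741],[-179.99,-.096,116.338]),
([-19.1,-27.4,-21.8,-10.7,-62.3,-73.3],[.348,-.2491,.4093],[145.1,-1.3,85.8]),
([45,-37.4,-58.1,33.6,-49.8,-157.7],[.4181,-.0507,.2779],[145.4,-1.1,85.3])]
def E(a,t): return R.from_euler(a,t,degrees=True).as_matrix()
def fk(q,x,s4=1,s6=1):
    a1,d1,L2,a3,L4,d6,c6=x[:7]
    R1=E('z',q[0]);R2=R1@E('y',q[1]);R3=R2@E('y',-q[2])
    Rw=R3@E('x',s4*q[3])@E('y',-q[4])@E('x',s6*q[5])
    p=R1@[a1,0,d1]+R2@[0,0,L2]+R3@[L4,0,a3]+Rw@[d6,0,0]
    # tool: z along Rw x
    Rt=Rw@E('x',c6)@np.array([[0,0,1],[1,0,0],[0,1,0.]])
    return p,Rt
def fit(D,verbose=1):
    best=None
    for s4,s6,c in product([1,-1],[1,-1],[0,90,180,270]):
        def res(x):
            r=[]
            for q,p,o in D:
                pp,Rt=fk(q,x,s4,s6); r+=list((pp-p)*10)
                r+=list((R.from_matrix(Rt).inv()*R.from_euler('xyz',o,degrees=True)).as_rotvec())
            return r+[1e-3*x[0],1e-3*x[3]]
        s=least_squares(res,[0.05,.35,.4,.0,.4,.25,c])
        if best is None or s.cost<best[0]: best=(s.cost,s.x,s4,s6,np.round(s.fun,3))
    return best
if __name__=="__main__":
    b=fit(D);print(b)
E
python3 kin.py
```

```text
(np.float64(4.682152109262091), array([  0.17669658,   0.18553718,   0.63354915,   0.13569548,
         0.20941853,   0.60342503, -89.97784668]), -1, -1, array([ 1.373e+00,  1.341e+00,  3.380e-01,  0.000e+00,  0.000e+00,
       -0.000e+00,  7.260e-01,  2.084e+00, -9.000e-03, -1.000e-03,
        1.000e-03,  1.000e-03, -5.080e-01,  5.730e-01, -3.290e-01,
       -0.000e+00,  0.000e+00, -0.000e+00,  0.000e+00,  0.000e+00]))
```

```bash
cat >> kin.py <<'E'
def lin(D):
    A=[];B=[]
    for q,p,o in D:
        R1=E('z',q[0]);R2=R1@E('y',q[1]);R3=R2@E('y',-q[2]);Rw=R3@E('x',-q[3])@E('y',-q[4])
        A.append(np.c_[R1[:,0],R1[:,1],R1[:,2],R2[:,2],R3[:,0],R3[:,2],Rw[:,0]]);B.append(p)
    A=np.vstack(A);B=np.hstack(B)
    x=np.linalg.lstsq(A,B,rcond=None)
    return x[0],(A@x[0]-B),x[3]
if __name__=="__main__": print(lin(D))
E
python3 kin.py|tail -4
```

```text
(array([ 0.183508  , -0.18197063,  0.1811747 ,  0.54055565,  0.27116293,
        0.03478225,  0.38285397]), array([ 0.00250468,  0.01174241,  0.04706393,  0.00127223,  0.00218492,
       -0.001261  ,  0.01323784, -0.00416125, -0.04580293]), array([3.37854603, 2.43707873, 1.73651992, 0.59345639, 0.3875229 ,
       0.25696515, 0.24935307]))
```

```bash
python3 - <<'E'
from h import *
plan(h2w([-.037,.047,.095]),n=5)
E
```

```text
t 2.0 tcp [ 0.4151 -0.0569  0.2748] head [-0.0292 -0.0313  0.191 ] F [-0.35  0.38 -0.05] q [  44.4  -37.5  -58.3   33.3  -50.  -157.2]
shift [ 0.2168  0.2983 -0.3326] turn [-0.00236 -0.0018   0.00246] minrows 2.48
5 rows of [0.0434, 0.0597, -0.0665] [-0.00047, -0.00036, 0.00049]
```

Request:
{"api": "send_rows", "payload": {"commands": [[0,[0.0434,0.0597,-0.0665],[-0.0005,-0.0004,0.0005]],[0,[0.0434,0.0597,-0.0665],[-0.0005,-0.0004,0.0005]],[0,[0.0434,0.0597,-0.0665],[-0.0005,-0.0004,0.0005]]]}}

```text
clock: 2.3
tool_pos: [0.4575, -0.0207, 0.2494]
orientation: [147.1, -0.9, 85.5]
force: [0.5, -1.3, 1.4]
opening: 0.0876
```

```bash
python3 - <<'E'
from h import *
from plant import sensors
plan(h2w([-.037,.047,.095]),n=3)
o=sensors.get_obs();print(o["joint_pos"],o["tool_pos"],o["orientation"])
import kin
kin.D.append((o["joint_pos"],o["tool_pos"],o["orientation"]));print(kin.lin(kin.D),kin.fit(kin.D)[0])
E
```

```text
t 2.3 tcp [ 0.4575 -0.0207  0.2494] head [-0.0112  0.0078  0.1476] F [ 0.46 -1.3   1.37] q [  39.2  -27.3  -58.3   35.4  -39.1 -157.9]
shift [ 0.0475  0.1536 -0.2314] turn [-0.00283 -0.00565  0.00101] minrows 1.41
3 rows of [0.0158, 0.0512, -0.0771] [-0.00094, -0.00188, 0.00034]
[  39.16694356  -27.34830185  -58.25132389   35.44619     -39.13920507
 -157.93133445] [ 0.45746031 -0.02068473  0.24943638] [147.10421795  -0.86243775  85.47108473]
(array([ 0.20693185, -0.1792146 ,  0.18203844,  0.53625622,  0.25086255,
        0.02775819,  0.37302512]), array([ 0.00482849,  0.01328527,  0.05405909,  0.00212056,  0.00309786,
       -0.00512144,  0.00894413,  0.0013179 , -0.03965792,  0.00543531,
       -0.00950697, -0.00927972]), array([3.89821679, 2.80953982, 2.01707246, 0.66331513, 0.43858845,
       0.32785234, 0.31933778])) 4.950205214601144
```

```bash
cat >> h.py <<'E'
def RTt(t):
    M=RS@R.from_euler('y',-t,degrees=True).as_matrix()
    return np.c_[M[:,1],M[:,0],-M[:,2]]
def grip(ph,back=0,t=20):
    T=RTt(t);return h2w(ph)+T[:,2]*(.0188-back),T
E
python3 - <<'E'
from h import *
p,T=grip([-.037,.047,.047],.07)
plan(p,T)
E
```

```text
t 2.3 tcp [ 0.4575 -0.0207  0.2494] head [-0.0112  0.0078  0.1476] F [ 0.46 -1.3   1.37] q [  39.2  -27.3  -58.3   35.4  -39.1 -157.9]
shift [ 0.0874  0.1507 -0.1962] turn [0.00033 0.0359  0.00132] minrows 1.51
2 rows of [0.0437, 0.0753, -0.0981] [0.00017, 0.01795, 0.00066]
```

Request:
{"api": "send_rows", "payload": {"commands": [[0,[0.03,0.04,-0.04],[0,0.018,0.0007]],[0,[0.03,0.055,-0.08],[0,0.018,0.0007]],[0,[0.03,0.055,-0.08],[0,0,0]]]}}

```text
clock: 2.6
tool_pos: [0.4778, 0.0097, 0.1942]
orientation: [160.7, 0.4, 85.4]
force: [-0.1, -0.1, -1.1]
opening: 0.0878
```

```bash
python3 - <<'E'
from h import *
from plant import sensors
p,T=grip([-.037,.047,.047],.07)
plan(p,T)
o=sensors.get_obs();print(o["orientation"])
E
```

```text
t 2.6 tcp [0.4778 0.0097 0.1942] head [-0.0281  0.0396  0.0919] F [-0.06 -0.1  -1.12] q [  35.6  -12.   -46.2   18.7  -42.6 -142.5]
shift [0.006  0.0291 0.0248] turn [ 0.00085 -0.00206  0.0012 ] minrows 0.19
1 rows of [0.006, 0.0291, 0.0248] [0.00085, -0.00206, 0.0012]
[160.71783766   0.36020207  85.42035535]
```

```bash
python3 - <<'E'
from h import *
p,T=grip([-.037,.047,.047],.0)
plan(p,T,n=4)
from plant import snapshot
s=snapshot("wrist");cv2.imwrite("pics/w2.png",s["color"])
E
```

```text
t 2.6 tcp [0.4778 0.0097 0.1942] head [-0.0281  0.0396  0.0919] F [-0.06 -0.1  -1.12] q [  35.6  -12.   -46.2   18.7  -42.6 -142.5]
shift [ 0.1015  0.0221 -0.2383] turn [ 0.00085 -0.00206  0.0012 ] minrows 1.3
4 rows of [0.0254, 0.0055, -0.0596] [0.00021, -0.00052, 0.0003]
```

View pics/w2.png

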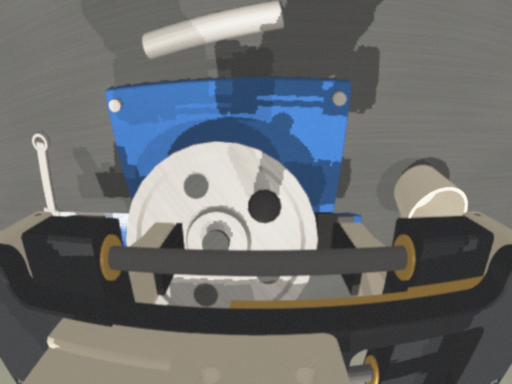

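Request:
{"api": "send_rows", "payload": {"commands": [[0,[0.0254,0.009,-0.0596],[0.0002,-0.0005,0.0003]],[0,[0.0254,0.0055,-0.0596],[0.0002,-0.0005,0.0003]],[0,[0.0254,0.0055,-0.0596],[0.0002,-0.0005,0.0003]],[0,[0.0254,0.0055,-0.0596],[0.0002,-0.0005,0.0003]]]}}

```text
clock: 3.05
tool_pos: [0.5011, 0.0076, 0.1275]
orientation: [160.3, 0.3, 85.1]
force: [0.1, -0.7, 0.0]
opening: 0.0876
```

```bash
python3 - <<'E'
from h import *
p,T=grip([-.037,.047,.047],.0)
plan(p,T)
E
```

```text
t 3.05 tcp [0.5011 0.0076 0.1275] head [-0.0472  0.0392  0.0239] F [ 0.11 -0.74  0.04] q [  31.7   -4.8  -52.6   25.2  -28.7 -147.3]
shift [0.0084 0.0307 0.0284] turn [ 0.0007  -0.0009   0.00213] minrows 0.21
1 rows of [0.0084, 0.0307, 0.0284] [0.0007, -0.0009, 0.00213]
```

Request:
{"api": "send_rows", "payload": {"commands": [[0,[0.008,0.04,0.034],[0.0007,-0.0009,0.002]],[0,[0,0,0],[0,0,0]]]}}

```text
clock: 3.25
tool_pos: [0.5013, 0.013, 0.1342]
orientation: [160.2, 0.2, 85.5]
force: [0.5, -0.4, -0.0]
opening: 0.0877
```

```bash
python3 - <<'E'
from h import *
p,T=grip([-.037,.047,.047],.0)
plan(p,T)
E
```

```text
t 3.25 tcp [0.5013 0.013  0.1342] head [-0.0435  0.0446  0.0295] F [ 0.54 -0.37 -0.  ] q [  32.5   -5.3  -51.8   24.4  -30.  -146.8]
shift [0.0074 0.0089 0.0016] turn [ 0.00053 -0.00072  0.00102] minrows 0.06
1 rows of [0.0074, 0.0089, 0.0016] [0.00053, -0.00072, 0.00102]
```

Request:
{"api": "send_rows", "payload": {"commands": [[1,[0,0,0],[0,0,0]],[1,[0,0,0],[0,0,0]],[1,[0,0,0],[0,0,0]],[1,[0,0,0],[0,0,0]],[1,[0,0,0],[0,0,0]]]}}

```text
clock: 3.75
tool_pos: [0.5017, 0.0124, 0.1376]
orientation: [160.0, 0.0, 85.4]
force: [0.7, -0.4, -0.6]
opening: 0.0532
```

```bash
python3 - <<'E'
from h import *
p,T=grip([-.037,.047,.047],.0)
plan(p,T)
E
```

```text
t 3.75 tcp [0.5017 0.0124 0.1376] head [-0.0412  0.0441  0.032 ] F [ 0.66 -0.42 -0.59] q [  32.5   -5.7  -51.6   24.3  -30.2 -146.7]
shift [ 0.0061  0.0114 -0.012 ] turn [ 1.10e-04 -1.00e-05  1.25e-03] minrows 0.09
1 rows of [0.0061, 0.0114, -0.012] [0.00011, -1e-05, 0.00125]
```

Request:
{"api": "send_rows", "payload": {"commands": [[1,[0,0,0],[0,0,0]],[1,[0,0,0],[0,0,0]],[1,[0,0,0],[0,0,0]],[1,[0,0,0],[0,0,0]],[1,[0,0,0],[0,0,0]]]}}

```text
clock: 4.25
tool_pos: [0.5016, 0.0128, 0.1377]
orientation: [160.0, 0.0, 85.4]
force: [-0.1, -0.1, 1.5]
opening: 0.0249
```

```bash
cat >> h.py <<'E'
def st():
    from plant import sensors
    o=sensors.get_obs();p=np.array(o["tool_pos"]);Rc=R.from_euler('xyz',o["orientation"],degrees=True).as_matrix()
    g=w2h(p-Rc[:,2]*.0188);F=RH.T@np.array(o["force"])
    a=np.arctan2(g[1],g[0]); tang=np.array([-np.sin(a),np.cos(a),0]);rad=np.array([np.cos(a),np.sin(a),0])
    print('t',round(o["clock"],2),'g',(g*1000).round(1),'r',round(np.hypot(g[0],g[1])*1000,1),'ang',np.degrees(a).round(2),'Ft',round(F@tang,2),'Fr',round(F@rad,2),'Fz',round(F[2],2),'open',round(o["opening"],4),'q',np.round(o["joint_pos"],0))
    return g,a
E
python3 -c "
from h import *
st()"
```

```text
t 4.25 g [-36.4  44.5  50.3] r 57.4 ang 129.28 Ft -0.55 Fr -0.58 Fz 1.33 open 0.0249 q [  33.   -6.  -52.   24.  -30. -147.]
```

```bash
cat >> h.py <<'E'
def nxt(step=-.0833,n=3,r=.060,z=.050,t=20,corr=1):
    from plant import sensors
    g,a=st();o=sensors.get_obs();Rc=R.from_euler('xyz',o["orientation"],degrees=True)
    rv=(R.from_matrix(RTt(t))*Rc.inv()).as_rotvec()/(2*np.pi)
    prev=g*corr+(1-corr)*np.array([r*np.cos(a),r*np.sin(a),z]);out=[]
    for k in range(1,n+1):
        b=a+step*k;w=np.array([r*np.cos(b),r*np.sin(b),z])
        d=RH@(w-prev)/.25;out.append([1,d.round(3).tolist(),(rv/n).round(4).tolist()]);prev=w
    print(str(out))
E
python3 -c "
from h import *
nxt()"
```

```text
t 4.25 g [-36.4  44.5  50.3] r 57.4 ang 129.28 Ft -0.55 Fr -0.58 Fz 1.33 open 0.0249 q [  33.   -6.  -52.   24.  -30. -147.]
[[1, [0.01, 0.019, 0.004], [0.0, -0.0, 0.0004]], [1, [0.015, 0.01, 0.01], [0.0, -0.0, 0.0004]], [1, [0.015, 0.008, 0.01], [0.0, -0.0, 0.0004]]]
```

Request:
{"api": "send_rows", "payload": {"commands": [[1,[0.013,0.014,0.008],[0,0,0.0004]],[1,[0.015,0.01,0.01],[0,0,0.0004]],[1,[0.015,0.008,0.01],[0,0,0.0004]]]}}

```text
clock: 4.55
tool_pos: [0.5099, 0.0185, 0.1431]
orientation: [160.3, 0.3, 85.7]
force: [-8.2, 3.7, 3.1]
opening: 0.0247
```

```bash
python3 -c "
from h import *
nxt(corr=0.5)"
```

```text
t 4.55 g [-26.7  50.8  50.2] r 57.4 ang 117.74 Ft 3.12 Fr 5.1 Fz 7.37 open 0.0247 q [  33.   -5.  -50.   23.  -32. -145.]
[[1, [0.014, 0.012, 0.009], [0.0002, -0.0003, 0.0001]], [1, [0.016, 0.006, 0.011], [0.0002, -0.0003, 0.0001]], [1, [0.016, 0.004, 0.011], [0.0002, -0.0003, 0.0001]]]
```

Request:
{"api": "send_rows", "payload": {"commands": [[1,[0.016,0.009,0.01],[0,0,0]],[1,[0.016,0.006,0.011],[0,0,0]],[1,[0.016,0.005,0.011],[0,0,0]]]}}

```text
clock: 4.85
tool_pos: [0.5212, 0.0233, 0.1509]
orientation: [160.4, 0.3, 85.7]
force: [-3.8, -1.1, 1.4]
opening: 0.0247
```

```bash
python3 -c "
from h import *
nxt(corr=0,n=6)"
```

```text
t 4.85 g [-13.3  56.4  50.3] r 58.0 ang 103.25 Ft 2.44 Fr -0.83 Fz 3.28 open 0.0247 q [  33.   -4.  -47.   22.  -33. -144.]
[[1, [0.016, 0.003, 0.011], [0.0001, -0.0002, 0.0001]], [1, [0.016, 0.001, 0.011], [0.0001, -0.0002, 0.0001]], [1, [0.016, -0.001, 0.011], [0.0001, -0.0002, 0.0001]], [1, [0.016, -0.002, 0.011], [0.0001, -0.0002, 0.0001]], [1, [0.016, -0.004, 0.011], [0.0001, -0.0002, 0.0001]], [1, [0.016, -0.006, 0.011], [0.0001, -0.0002, 0.0001]]]
```

Request:
{"api": "send_rows", "payload": {"commands": [[1,[0.016,0.003,0.011],[0,0,0]],[1,[0.016,0.001,0.011],[0,0,0]],[1,[0.016,-0.001,0.011],[0,0,0]]]}}

```text
clock: 5.15
tool_pos: [0.5338, 0.0243, 0.1595]
orientation: [160.5, 0.3, 85.7]
force: [-4.5, 0.5, 2.6]
opening: 0.025
```

Request:
{"api": "send_rows", "payload": {"commands": [[1,[0.016,-0.002,0.011],[0,0,0]],[1,[0.016,-0.004,0.011],[0,0,0]],[1,[0.015,-0.006,0.011],[0,0,0]]]}}

```text
clock: 5.45
tool_pos: [0.5463, 0.0214, 0.1685]
orientation: [160.5, 0.3, 85.7]
force: [-4.1, 0.7, 0.9]
opening: 0.0247
```

```bash
cat >> h.py <<'E'
def ft(p,F,o):
    Rc=R.from_euler('xyz',o,degrees=True).as_matrix();g=w2h(np.array(p)-Rc[:,2]*.0188);F=RH.T@np.array(F);a=np.arctan2(g[1],g[0])
    print('ang',np.degrees(a).round(1),'r',round(np.hypot(*g[:2])*1000,1),'z',(g[2]*1000).round(1),'Ft',round(F@[-np.sin(a),np.cos(a),0],2),'Fr',round(F@[np.cos(a),np.sin(a),0],2),'Fz',round(F[2],2))
E
python3 -c "
from h import *
nxt(corr=0,n=9)"
```

```text
t 5.45 g [17.4 56.3 50.3] r 59.0 ang 72.8 Ft 2.85 Fr -0.5 Fz 3.07 open 0.0247 q [  31.   -2.  -42.   20.  -36. -139.]
[[1, [0.015, -0.008, 0.011], [0.0001, -0.0002, 0.0]], [1, [0.014, -0.009, 0.01], [0.0001, -0.0002, 0.0]], [1, [0.014, -0.011, 0.01], [0.0001, -0.0002, 0.0]], [1, [0.013, -0.012, 0.01], [0.0001, -0.0002, 0.0]], [1, [0.012, -0.013, 0.009], [0.0001, -0.0002, 0.0]], [1, [0.011, -0.015, 0.008], [0.0001, -0.0002, 0.0]], [1, [0.01, -0.016, 0.008], [0.0001, -0.0002, 0.0]], [1, [0.009, -0.017, 0.007], [0.0001, -0.0002, 0.0]], [1, [0.007, -0.017, 0.006], [0.0001, -0.0002, 0.0]]]
```

Request:
{"api": "send_rows", "payload": {"commands": [[1,[0.015,-0.008,0.011],[0,0,0]],[1,[0.014,-0.009,0.01],[0,0,0]],[1,[0.014,-0.011,0.01],[0,0,0]]]}}

```text
clock: 5.75
tool_pos: [0.5581, 0.0143, 0.177]
orientation: [160.5, 0.3, 85.8]
force: [-6.0, 1.1, 3.6]
opening: 0.0246
```

Request:
{"api": "send_rows", "payload": {"commands": [[1,[0.013,-0.012,0.01],[0,0,0]],[1,[0.012,-0.013,0.009],[0,0,0]],[1,[0.011,-0.015,0.008],[0,0,0]]]}}

```text
clock: 6.05
tool_pos: [0.5678, 0.0036, 0.1843]
orientation: [160.5, 0.3, 85.8]
force: [-6.1, 1.2, 3.9]
opening: 0.0248
```

```bash
python3 -c "
from h import *
nxt(corr=0,n=9)"
```

```text
t 6.05 g [45.2 40.1 50.2] r 60.4 ang 41.62 Ft 2.47 Fr -1.59 Fz 6.69 open 0.0248 q [  27.   -1.  -38.   17.  -38. -133.]
[[1, [0.009, -0.016, 0.007], [0.0001, -0.0002, 0.0]], [1, [0.008, -0.017, 0.006], [0.0001, -0.0002, 0.0]], [1, [0.007, -0.018, 0.006], [0.0001, -0.0002, 0.0]], [1, [0.006, -0.019, 0.005], [0.0001, -0.0002, 0.0]], [1, [0.004, -0.019, 0.004], [0.0001, -0.0002, 0.0]], [1, [0.003, -0.02, 0.003], [0.0001, -0.0002, 0.0]], [1, [0.002, -0.02, 0.002], [0.0001, -0.0002, 0.0]], [1, [0.0, -0.02, 0.001], [0.0001, -0.0002, 0.0]], [1, [-0.001, -0.02, 0.0], [0.0001, -0.0002, 0.0]]]
```

Request:
{"api": "send_rows", "payload": {"commands": [[1,[0.009,-0.016,0.007],[0,0,0]],[1,[0.008,-0.017,0.006],[0,0,0]],[1,[0.007,-0.018,0.006],[0,0,0]]]}}

```text
clock: 6.35
tool_pos: [0.5747, -0.01, 0.1898]
orientation: [160.5, 0.3, 85.8]
force: [-4.2, 1.5, 0.6]
opening: 0.0248
```

Request:
{"api": "send_rows", "payload": {"commands": [[1,[0.006,-0.019,0.005],[0,0,0]],[1,[0.004,-0.019,0.004],[0,0,0]],[1,[0.003,-0.02,0.003],[0,0,0]]]}}

```text
clock: 6.65
tool_pos: [0.5783, -0.0255, 0.1931]
orientation: [160.5, 0.3, 85.8]
force: [-5.9, 1.6, 3.0]
opening: 0.025
```

```bash
python3 -c "
from h import *
ft([0.5581, 0.0143, 0.177],[-6.0, 1.1, 3.6],[160.5,.3,85.8])
nxt(corr=0,n=9)"
```

```text
ang 57.1 r 59.7 z 50.2 Ft 2.8 Fr -1.02 Fz 6.43
t 6.65 g [60.5 11.9 50.2] r 61.7 ang 11.11 Ft 1.74 Fr -2.9 Fz 5.94 open 0.025 q [  23.   -1.  -35.   14.  -39. -127.]
[[1, [0.001, -0.02, 0.002], [0.0001, -0.0002, 0.0]], [1, [-0.0, -0.02, 0.001], [0.0001, -0.0002, 0.0]], [1, [-0.002, -0.02, -0.0], [0.0001, -0.0002, 0.0]], [1, [-0.003, -0.02, -0.001], [0.0001, -0.0002, 0.0]], [1, [-0.004, -0.019, -0.002], [0.0001, -0.0002, 0.0]], [1, [-0.006, -0.019, -0.003], [0.0001, -0.0002, 0.0]], [1, [-0.007, -0.018, -0.004], [0.0001, -0.0002, 0.0]], [1, [-0.008, -0.018, -0.005], [0.0001, -0.0002, 0.0]], [1, [-0.009, -0.017, -0.006], [0.0001, -0.0002, 0.0]]]
```

Request:
{"api": "send_rows", "payload": {"commands": [[1,[0.001,-0.02,0.002],[0,0,0]],[1,[0,-0.02,0.001],[0,0,0]],[1,[-0.002,-0.02,0],[0,0,0]]]}}

```text
clock: 6.95
tool_pos: [0.5784, -0.0415, 0.194]
orientation: [160.5, 0.3, 85.8]
force: [-4.0, 3.1, 0.6]
opening: 0.0252
```

Request:
{"api": "send_rows", "payload": {"commands": [[1,[-0.003,-0.02,-0.001],[0,0,0]],[1,[-0.004,-0.019,-0.002],[0,0,0]],[1,[-0.006,-0.019,-0.003],[0,0,0]]]}}

```text
clock: 7.25
tool_pos: [0.575, -0.0571, 0.1924]
orientation: [160.5, 0.2, 85.8]
force: [-4.0, 3.9, 0.8]
opening: 0.0251
```

```bash
python3 -c "
from h import *
nxt(corr=0,n=9)"
```

```text
t 7.25 g [ 59.2 -19.9  50.2] r 62.5 ang -18.56 Ft 2.42 Fr -4.0 Fz 3.13 open 0.0251 q [  19.   -1.  -35.   13.  -39. -122.]
[[1, [-0.007, -0.018, -0.004], [0.0001, -0.0002, 0.0]], [1, [-0.008, -0.017, -0.005], [0.0001, -0.0002, 0.0]], [1, [-0.01, -0.017, -0.006], [0.0001, -0.0002, 0.0]], [1, [-0.011, -0.016, -0.007], [0.0001, -0.0002, 0.0]], [1, [-0.012, -0.014, -0.007], [0.0001, -0.0002, 0.0]], [1, [-0.013, -0.013, -0.008], [0.0001, -0.0002, 0.0]], [1, [-0.013, -0.012, -0.009], [0.0001, -0.0002, 0.0]], [1, [-0.014, -0.011, -0.009], [0.0001, -0.0002, 0.0]], [1, [-0.015, -0.009, -0.01], [0.0001, -0.0002, 0.0]]]
```

Request:
{"api": "send_rows", "payload": {"commands": [[1,[-0.007,-0.018,-0.004],[0,0,0]],[1,[-0.008,-0.017,-0.005],[0,0,0]],[1,[-0.01,-0.017,-0.006],[0,0,0]]]}}

```text
clock: 7.55
tool_pos: [0.5686, -0.0709, 0.1886]
orientation: [160.4, 0.2, 85.8]
force: [-3.8, 4.9, 1.3]
opening: 0.0247
```

Request:
{"api": "send_rows", "payload": {"commands": [[1,[-0.011,-0.016,-0.007],[0,0,0]],[1,[-0.012,-0.014,-0.007],[0,0,0]],[1,[-0.013,-0.013,-0.008],[0,0,0]]]}}

```text
clock: 7.85
tool_pos: [0.5625, -0.0796, 0.1847]
orientation: [160.0, -0.1, 85.9]
force: [-1.2, 15.6, 2.4]
opening: 0.0247
```

```bash
python3 - <<'E'
import h
from h import *
P=[[0.5011,0.0124,.1377],[0.5016,0.0128,0.1377],[0.5099,0.0185,0.1431],[0.5212,0.0233,0.1509],[0.5338,0.0243,0.1595],[0.5463,0.0214,0.1685],[0.5581,0.0143,0.177],[0.5678,0.0036,0.1843],[0.5747,-0.01,0.1898],[0.5783,-0.0255,0.1931],[0.5784,-0.0415,0.194],[0.575,-0.0571,0.1924]]
T=R.from_euler('xyz',[160.5,.3,85.8],degrees=True).as_matrix()
G=np.array([w2h(np.array(p)-T[:,2]*.0188) for p in P[1:]])
from scipy.optimize import least_squares
s=least_squares(lambda c:np.hypot(G[:,0]-c[0],G[:,1]-c[1])-c[2],[0,0,.06]);print(s.x,s.fun*1000)
h.OH=OH+RH@np.array([s.x[0],s.x[1],0]);print(h.OH-OH,h.OH)
nxt(corr=0,n=9)
E
```

```text
[ 0.00210047 -0.00163754  0.05996831] [ 0.0399718  -0.1304625   0.09303793  0.00302055  0.01121032 -0.00416383
  0.01125792 -0.01408257 -0.04269577  0.00739797  0.02550819]
[ 0.00159759 -0.00175777  0.00120478] [ 0.55209759 -0.03705777  0.13620478]
t 7.85 g [ 43.7 -41.7  50.2] r 60.4 ang -43.72 Ft 10.8 Fr -11.13 Fz 3.29 open 0.0247 q [  17.   -1.  -36.   11.  -37. -119.]
[[1, [-0.013, -0.013, -0.008], [-0.0, -0.0, -0.0]], [1, [-0.014, -0.012, -0.009], [-0.0, -0.0, -0.0]], [1, [-0.014, -0.01, -0.009], [-0.0, -0.0, -0.0]], [1, [-0.015, -0.009, -0.01], [-0.0, -0.0, -0.0]], [1, [-0.015, -0.007, -0.01], [-0.0, -0.0, -0.0]], [1, [-0.016, -0.006, -0.011], [-0.0, -0.0, -0.0]], [1, [-0.016, -0.004, -0.011], [-0.0, -0.0, -0.0]], [1, [-0.016, -0.002, -0.011], [-0.0, -0.0, -0.0]], [1, [-0.016, -0.001, -0.011], [-0.0, -0.0, -0.0]]]
```

```bash
sed -i 's/^OH=.*/OH=np.array([.5521,-.0371,.1362])/' h.py; python3 -c "
from h import *
ft([0.5686, -0.0709, 0.1886],[-3.8,4.9,1.3],[160.4,.2,85.8])"
```

```text
ang -32.7 r 60.1 z 50.2 Ft 2.45 Fr -4.72 Fz 3.44
```

Request:
{"api": "send_rows", "payload": {"commands": [[1,[-0.013,-0.013,-0.008],[0,0,0]]]}}

```text
clock: 7.95
tool_pos: [0.5614, -0.081, 0.184]
orientation: [159.8, -0.3, 86.0]
force: [-1.7, 16.8, 1.9]
opening: 0.0247
```

Request:
{"api": "send_rows", "payload": {"commands": [[1,[-0.014,-0.012,-0.009],[0,0,0]]]}}

```text
clock: 8.05
tool_pos: [0.5605, -0.0818, 0.1833]
orientation: [159.4, -0.5, 86.1]
force: [-0.4, 16.7, 3.2]
opening: 0.0249
```

Request:
{"api": "send_rows", "payload": {"commands": [[1,[-0.014,-0.01,-0.009],[0,0,0]]]}}

```text
clock: 8.15
tool_pos: [0.5602, -0.0821, 0.1831]
orientation: [159.0, -0.7, 86.2]
force: [2.1, 14.9, 1.2]
opening: 0.0251
```

```bash
python3 -c "
from h import *
nxt(corr=0,n=9)"
```

```text
t 8.15 g [ 40.8 -44.6  50.2] r 60.4 ang -47.54 Ft 11.27 Fr -10.02 Fz 0.4 open 0.0251 q [  16.   -2.  -37.   11.  -35. -118.]
[[1, [-0.013, -0.012, -0.009], [-0.0002, 0.0003, -0.0001]], [1, [-0.014, -0.011, -0.009], [-0.0002, 0.0003, -0.0001]], [1, [-0.015, -0.009, -0.01], [-0.0002, 0.0003, -0.0001]], [1, [-0.015, -0.008, -0.01], [-0.0002, 0.0003, -0.0001]], [1, [-0.016, -0.006, -0.011], [-0.0002, 0.0003, -0.0001]], [1, [-0.016, -0.004, -0.011], [-0.0002, 0.0003, -0.0001]], [1, [-0.016, -0.003, -0.011], [-0.0002, 0.0003, -0.0001]], [1, [-0.016, -0.001, -0.011], [-0.0002, 0.0003, -0.0001]], [1, [-0.016, 0.001, -0.011], [-0.0002, 0.0003, -0.0001]]]
```

```bash
python3 - <<'E'
from h import *
from plant import snapshot,sensors
o=sensors.get_obs();print(o["moment"],o["tau"])
for n in ["side","wrist"]:
    s=snapshot(n);c=s["color"]
    if n=="side": c=cv2.resize(c[80:300,130:400],None,fx=2.7,fy=2.7,interpolation=cv2.INTER_CUBIC)
    cv2.imwrite(f"pics/{n}3.png",c)
E
```

```text
[4.87517069 0.24845605 1.71709372] [ -7.84758389 -23.24689686  23.04910362   7.37695232  -2.13670291
   0.10678751]
```

View pics/side3.png

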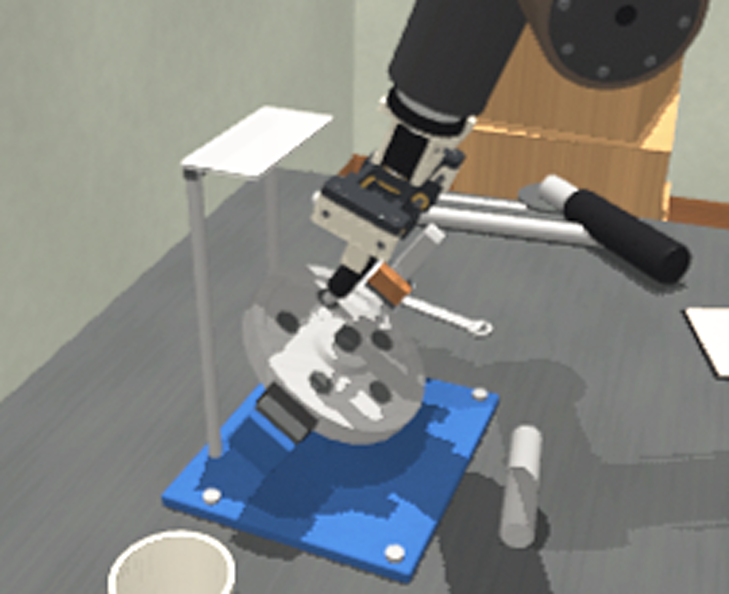

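View pics/wrist3.png

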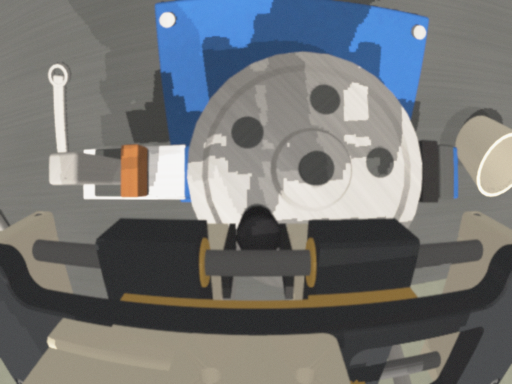

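Request:
{"api": "send_rows", "payload": {"commands": [[1,[-0.023,-0.023,-0.015],[0,0.001,-0.001]]]}}

```text
clock: 8.35
tool_pos: [0.5573, -0.0852, 0.1811]
orientation: [159.1, -0.9, 86.0]
force: [-7.2, 21.2, 3.9]
opening: 0.0249
```

Request:
{"api": "send_rows", "payload": {"commands": [[1,[-0.026,-0.021,-0.018],[-0.001,0.001,-0.001]]]}}

```text
clock: 8.45
tool_pos: [0.5528, -0.0884, 0.1781]
orientation: [159.1, -0.7, 85.7]
force: [-8.0, 16.4, 8.0]
opening: 0.0252
```

```bash
python3 -c "
from h import *
nxt(corr=0,n=4)"
```

```text
t 8.45 g [ 32.2 -51.3  50. ] r 60.6 ang -57.88 Ft 5.96 Fr -14.9 Fz 11.79 open 0.0252 q [  15.   -2.  -38.   11.  -35. -118.]
[[1, [-0.015, -0.009, -0.01], [-0.0005, 0.0006, 0.0001]], [1, [-0.015, -0.007, -0.01], [-0.0005, 0.0006, 0.0001]], [1, [-0.016, -0.006, -0.011], [-0.0005, 0.0006, 0.0001]], [1, [-0.016, -0.004, -0.011], [-0.0005, 0.0006, 0.0001]]]
```

```bash
python3 -c "
from h import *
ft([0.5573, -0.0852, 0.1811],[-7.2,21.2,3.9],[159.1,-.9,86])
ft([0.5605, -0.0818, 0.1833],[-.4,16.7,3.2],[159.4,-.5,86.1])
ft([0.5614, -0.081, 0.184],[-1.7,16.8,1.9],[159.8,-.3,86])
nxt(corr=1,n=4,r=.0595,z=.0495)"
```

```text
ang -52.0 r 60.8 z 50.0 Ft 8.84 Fr -19.27 Fz 8.19
ang -47.0 r 60.4 z 50.1 Ft 11.72 Fr -11.8 Fz 3.54
ang -45.5 r 60.6 z 50.2 Ft 10.73 Fr -12.78 Fz 3.23
t 8.45 g [ 32.2 -51.3  50. ] r 60.6 ang -57.88 Ft 5.96 Fr -14.9 Fz 11.79 open 0.0252 q [  15.   -2.  -38.   11.  -35. -118.]
[[1, [-0.015, -0.005, -0.013], [-0.0005, 0.0006, 0.0001]], [1, [-0.015, -0.007, -0.01], [-0.0005, 0.0006, 0.0001]], [1, [-0.016, -0.006, -0.011], [-0.0005, 0.0006, 0.0001]], [1, [-0.016, -0.004, -0.011], [-0.0005, 0.0006, 0.0001]]]
```

Request:
{"api": "send_rows", "payload": {"commands": [[1,[-0.015,-0.004,-0.012],[-0.0005,0.0006,0]]]}}

```text
clock: 8.55
tool_pos: [0.5505, -0.0889, 0.1767]
orientation: [159.1, -0.6, 85.8]
force: [1.3, -2.7, 6.7]
opening: 0.0249
```

Request:
{"api": "send_rows", "payload": {"commands": [[1,[-0.015,-0.005,-0.011],[-0.0005,0.0006,0]]]}}

```text
clock: 8.65
tool_pos: [0.5493, -0.0897, 0.176]
orientation: [159.0, -0.4, 85.9]
force: [6.2, -1.0, -0.2]
opening: 0.0248
```

```bash
python3 -c "
from h import *
ft([0.5528,-.0884,.1781],[-8,16.4,8],[159.1,-.7,85.7])
nxt(step=.07,corr=1,n=9,r=.0598,z=.0498)"
```

```text
ang -57.9 r 60.6 z 50.0 Ft 5.92 Fr -14.91 Fz 11.81
t 8.65 g [ 28.3 -52.8  50.3] r 59.9 ang -61.83 Ft 4.19 Fr 2.84 Fz -3.73 open 0.0248 q [  16.   -3.  -39.   12.  -34. -118.]
[[1, [0.013, 0.008, 0.007], [-0.0001, 0.0003, -0.0]], [1, [0.012, 0.009, 0.008], [-0.0001, 0.0003, -0.0]], [1, [0.011, 0.01, 0.008], [-0.0001, 0.0003, -0.0]], [1, [0.011, 0.01, 0.007], [-0.0001, 0.0003, -0.0]], [1, [0.01, 0.011, 0.007], [-0.0001, 0.0003, -0.0]], [1, [0.01, 0.012, 0.006], [-0.0001, 0.0003, -0.0]], [1, [0.009, 0.013, 0.006], [-0.0001, 0.0003, -0.0]], [1, [0.008, 0.014, 0.005], [-0.0001, 0.0003, -0.0]], [1, [0.007, 0.014, 0.004], [-0.0001, 0.0003, -0.0]]]
```

Request:
{"api": "send_rows", "payload": {"commands": [[1,[-0.017,-0.006,-0.011],[0,0,0]],[1,[-0.017,-0.005,-0.011],[0,0,0]]]}}

```text
clock: 8.85
tool_pos: [0.5433, -0.0926, 0.172]
orientation: [158.7, -0.4, 86.0]
force: [4.5, -1.1, -2.6]
opening: 0.0245
```

Request:
{"api": "send_rows", "payload": {"commands": [[1,[-0.017,-0.003,-0.011],[0,0,0]]]}}

```text
clock: 8.95
tool_pos: [0.5396, -0.0937, 0.1694]
orientation: [158.7, -0.4, 86.0]
force: [4.6, -2.6, -2.0]
opening: 0.0249
```

```bash
python3 -c "
from h import *
nxt(step=.1,corr=.5,n=9,r=.0598,z=.0498)"
```

```text
t 8.95 g [ 16.6 -57.5  50.3] r 59.9 ang -73.9 Ft 2.01 Fr 2.91 Fz -4.34 open 0.0249 q [  15.   -4.  -41.   12.  -33. -119.]
[[1, [0.02, 0.006, 0.012], [-0.0001, 0.0004, -0.0]], [1, [0.018, 0.009, 0.012], [-0.0001, 0.0004, -0.0]], [1, [0.018, 0.011, 0.012], [-0.0001, 0.0004, -0.0]], [1, [0.017, 0.013, 0.011], [-0.0001, 0.0004, -0.0]], [1, [0.016, 0.015, 0.01], [-0.0001, 0.0004, -0.0]], [1, [0.014, 0.017, 0.009], [-0.0001, 0.0004, -0.0]], [1, [0.013, 0.018, 0.008], [-0.0001, 0.0004, -0.0]], [1, [0.012, 0.02, 0.007], [-0.0001, 0.0004, -0.0]], [1, [0.01, 0.021, 0.006], [-0.0001, 0.0004, -0.0]]]
```

Request:
{"api": "send_rows", "payload": {"commands": [[1,[0.019,0.007,0.012],[0,0,0]],[1,[0.018,0.009,0.012],[0,0,0]]]}}

```text
clock: 9.15
tool_pos: [0.5445, -0.092, 0.1727]
orientation: [159.1, -0.2, 85.8]
force: [-0.7, -4.0, 0.0]
opening: 0.0246
```

Request:
{"api": "send_rows", "payload": {"commands": [[1,[0.018,0.011,0.012],[0,0,0]]]}}

```text
clock: 9.25
tool_pos: [0.548, -0.0903, 0.1751]
orientation: [159.3, -0.1, 85.8]
force: [2.1, -6.8, -1.6]
opening: 0.025
```

Request:
{"api": "send_rows", "payload": {"commands": [[1,[0.018,0.012,0.012],[0,0,0]]]}}

```text
clock: 9.35
tool_pos: [0.5515, -0.0883, 0.1775]
orientation: [159.4, -0.0, 85.7]
force: [-2.8, -8.2, -2.2]
opening: 0.0244
```

Request:
{"api": "send_rows", "payload": {"commands": [[1,[0.018,0.014,0.012],[0,0,0]]]}}

```text
clock: 9.45
tool_pos: [0.5536, -0.0867, 0.1789]
orientation: [159.8, 0.2, 85.6]
force: [-3.7, -13.8, -3.0]
opening: 0.025
```

```bash
python3 -c "
from h import *
nxt(step=.1,corr=.5,n=6,r=.0598,z=.0498)"
```

```text
t 9.45 g [ 33.5 -49.3  50.2] r 59.6 ang -55.85 Ft -11.15 Fr 9.41 Fz -0.94 open 0.025 q [  16.   -2.  -38.   12.  -36. -119.]
[[1, [0.017, 0.013, 0.01], [0.0001, 0.0001, 0.0001]], [1, [0.016, 0.015, 0.01], [0.0001, 0.0001, 0.0001]], [1, [0.014, 0.017, 0.009], [0.0001, 0.0001, 0.0001]], [1, [0.013, 0.019, 0.008], [0.0001, 0.0001, 0.0001]], [1, [0.011, 0.02, 0.007], [0.0001, 0.0001, 0.0001]], [1, [0.01, 0.021, 0.006], [0.0001, 0.0001, 0.0001]]]
```

Request:
{"api": "send_rows", "payload": {"commands": [[1,[0.022,0.018,0.015],[0,0,0]]]}}

```text
clock: 9.55
tool_pos: [0.556, -0.0848, 0.1806]
orientation: [160.2, 0.4, 85.5]
force: [-1.6, -15.2, -4.8]
opening: 0.025
```

Request:
{"api": "send_rows", "payload": {"commands": [[1,[0.022,0.021,0.014],[0,0,0]]]}}

```text
clock: 9.65
tool_pos: [0.5587, -0.0824, 0.1823]
orientation: [160.6, 0.7, 85.3]
force: [-1.3, -17.8, -1.5]
opening: 0.0248
```

Request:
{"api": "send_rows", "payload": {"commands": [[1,[0.018,0.022,0.012],[0,0,0]]]}}

```text
clock: 9.75
tool_pos: [0.5614, -0.0794, 0.1842]
orientation: [160.8, 0.9, 85.2]
force: [4.2, -16.2, -2.9]
opening: 0.0247
```

```bash
python3 -c "
from h import *
nxt(step=.1,corr=.5,n=6,r=.0598,z=.0498)"
```

```text
t 9.75 g [ 42.8 -41.2  50.3] r 59.4 ang -43.92 Ft -9.57 Fr 12.93 Fz -5.47 open 0.0247 q [  17.   -1.  -36.   13.  -38. -121.]
[[1, [0.015, 0.016, 0.009], [0.0004, -0.0004, 0.0003]], [1, [0.013, 0.019, 0.008], [0.0004, -0.0004, 0.0003]], [1, [0.011, 0.02, 0.007], [0.0004, -0.0004, 0.0003]], [1, [0.009, 0.021, 0.006], [0.0004, -0.0004, 0.0003]], [1, [0.008, 0.022, 0.004], [0.0004, -0.0004, 0.0003]], [1, [0.006, 0.023, 0.003], [0.0004, -0.0004, 0.0003]]]
```

Request:
{"api": "send_rows", "payload": {"commands": [[1,[0.014,0.016,0.009],[0,0,0]]]}}

```text
clock: 9.85
tool_pos: [0.5638, -0.0772, 0.1856]
orientation: [161.0, 1.1, 85.1]
force: [-0.6, -7.7, -0.4]
opening: 0.0247
```

Request:
{"api": "send_rows", "payload": {"commands": [[1,[0.012,0.018,0.008],[0,0,0]]]}}

```text
clock: 9.95
tool_pos: [0.5663, -0.0738, 0.1873]
orientation: [161.1, 1.2, 85.1]
force: [0.8, -3.1, -1.3]
opening: 0.0246
```

Request:
{"api": "send_rows", "payload": {"commands": [[1,[0.011,0.019,0.007],[0,0,0]]]}}

```text
clock: 10.05
tool_pos: [0.5692, -0.0694, 0.189]
orientation: [161.1, 1.2, 85.0]
force: [-0.3, -4.0, 0.3]
opening: 0.0254
```

```bash
cat > log.py <<'E'
from h import *
L=[[[0.5686,-0.0709,0.1886],[160.4,.2,85.8],[-3.8,4.9,1.3]],
[[0.5625,-0.0796,0.1847],[160.0,-0.1,85.9],[-1.2,15.6,2.4]],
[[0.5614,-0.081,0.184],[159.8,-0.3,86.0],[-1.7,16.8,1.9]],
[[0.5605,-0.0818,0.1833],[159.4,-0.5,86.1],[-0.4,16.7,3.2]],
[[0.5602,-0.0821,0.1831],[159.0,-0.7,86.2],[2.1,14.9,1.2]],
[[0.5573,-0.0852,0.1811],[159.1,-0.9,86.0],[-7.2,21.2,3.9]],
[[0.5528,-0.0884,0.1781],[159.1,-0.7,85.7],[-8.0,16.4,8.0]],
[[0.5505,-0.0889,0.1767],[159.1,-0.6,85.8],[1.3,-2.7,6.7]],
[[0.5493,-0.0897,0.176],[159.0,-0.4,85.9],[6.2,-1.0,-0.2]],
[[0.5433,-0.0926,0.172],[158.7,-0.4,86.0],[4.5,-1.1,-2.6]],
[[0.5396,-0.0937,0.1694],[158.7,-0.4,86.0],[4.6,-2.6,-2.0]],
[[0.5445,-0.092,0.1727],[159.1,-0.2,85.8],[-0.7,-4.0,0.0]],
[[0.548,-0.0903,0.1751],[159.3,-0.1,85.8],[2.1,-6.8,-1.6]],
[[0.5515,-0.0883,0.1775],[159.4,-0.0,85.7],[-2.8,-8.2,-2.2]],
[[0.5536,-0.0867,0.1789],[159.8,0.2,85.6],[-3.7,-13.8,-3.0]],
[[0.556,-0.0848,0.1806],[160.2,0.4,85.5],[-1.6,-15.2,-4.8]],
[[0.5587,-0.0824,0.1823],[160.6,0.7,85.3],[-1.3,-17.8,-1.5]],
[[0.5614,-0.0794,0.1842],[160.8,0.9,85.2],[4.2,-16.2,-2.9]]]
for p,o,F in L: ft(p,F,o)
E
python3 log.py; python3 -c "
from h import *
nxt(step=.1,corr=.5,n=6,r=.0598,z=.0498)"
```

```text
ang -32.7 r 60.1 z 50.2 Ft 2.45 Fr -4.72 Fz 3.44
ang -43.6 r 60.4 z 50.2 Ft 10.83 Fr -11.06 Fz 3.3
ang -45.5 r 60.6 z 50.2 Ft 10.73 Fr -12.78 Fz 3.23
ang -47.0 r 60.4 z 50.1 Ft 11.72 Fr -11.8 Fz 3.54
ang -47.6 r 60.4 z 50.2 Ft 11.25 Fr -10.05 Fz 0.4
ang -52.0 r 60.8 z 50.0 Ft 8.84 Fr -19.27 Fz 8.19
ang -57.9 r 60.6 z 50.0 Ft 5.92 Fr -14.91 Fz 11.81
ang -60.4 r 59.8 z 50.2 Ft 3.12 Fr 4.76 Fz 4.63
ang -61.9 r 59.9 z 50.3 Ft 4.16 Fr 2.84 Fz -3.75
ang -69.4 r 60.0 z 50.3 Ft 1.84 Fr 1.51 Fz -4.75
ang -73.9 r 59.9 z 50.3 Ft 2.03 Fr 2.94 Fz -4.38
ang -67.8 r 59.8 z 50.2 Ft -1.83 Fr 3.62 Fz 0.23
ang -63.4 r 59.7 z 50.2 Ft -1.9 Fr 6.47 Fz -2.79
ang -58.8 r 59.7 z 50.3 Ft -6.96 Fr 5.59 Fz -0.54
ang -55.8 r 59.6 z 50.2 Ft -11.13 Fr 9.4 Fz -0.91
ang -52.3 r 59.6 z 50.3 Ft -11.84 Fr 10.16 Fz -3.65
ang -48.3 r 59.5 z 50.2 Ft -12.52 Fr 12.75 Fz -1.22
ang -43.9 r 59.4 z 50.3 Ft -9.53 Fr 12.96 Fz -5.45
t 10.05 g [ 51.4 -30.5  50.2] r 59.8 ang -30.67 Ft -3.32 Fr 2.18 Fz 0.23 open 0.0254 q [  18.   -1.  -35.   13.  -39. -123.]
[[1, [0.011, 0.02, 0.006], [0.0005, -0.0006, 0.0004]], [1, [0.009, 0.022, 0.005], [0.0005, -0.0006, 0.0004]], [1, [0.007, 0.022, 0.004], [0.0005, -0.0006, 0.0004]], [1, [0.005, 0.023, 0.003], [0.0005, -0.0006, 0.0004]], [1, [0.003, 0.024, 0.001], [0.0005, -0.0006, 0.0004]], [1, [0.001, 0.024, -0.0], [0.0005, -0.0006, 0.0004]]]
```

```bash
python3 -c "
from h import *
ft([.5638,-.0772,.1856],[-.6,-7.7,-.4],[161,1.1,85.1]);ft([.5663,-.0738,.1873],[.8,-3.1,-1.3],[161.1,1.2,85.1])
nxt(step=-.085,corr=1,n=4,r=.060,z=.050)"
```

```text
ang -40.4 r 59.7 z 50.2 Ft -6.05 Fr 4.81 Fz -0.3
ang -36.0 r 59.7 z 50.3 Ft -2.4 Fr 1.86 Fz -1.65
t 10.05 g [ 51.4 -30.5  50.2] r 59.8 ang -30.67 Ft -3.32 Fr 2.18 Fz 0.23 open 0.0254 q [  18.   -1.  -35.   13.  -39. -123.]
[[1, [-0.009, -0.017, -0.007], [0.0008, -0.0009, 0.0006]], [1, [-0.011, -0.015, -0.007], [0.0008, -0.0009, 0.0006]], [1, [-0.012, -0.014, -0.008], [0.0008, -0.0009, 0.0006]], [1, [-0.013, -0.013, -0.009], [0.0008, -0.0009, 0.0006]]]
```

Request:
{"api": "send_rows", "payload": {"commands": [[1,[-0.009,-0.017,-0.007],[0.0008,-0.0009,0.0006]],[1,[-0.012,-0.017,-0.008],[0.0008,-0.0009,0.0006]],[1,[-0.015,-0.018,-0.01],[0.0008,-0.0009,0.0006]],[1,[-0.018,-0.018,-0.012],[0.0008,-0.0009,0.0006]]]}}

```text
clock: 10.45
tool_pos: [0.5619, -0.0803, 0.1843]
orientation: [159.2, -0.6, 86.2]
force: [1.9, 13.8, 2.0]
opening: 0.0246
```

```bash
python3 -c "
from h import *
nxt(step=-.05,corr=1,n=2,r=.060,z=.050)"
```

```text
t 10.45 g [ 42.8 -42.6  50.2] r 60.3 ang -44.88 Ft 11.23 Fr -8.49 Fz 1.1 open 0.0246 q [  16.   -2.  -37.   11.  -36. -118.]
[[1, [-0.008, -0.007, -0.006], [-0.0007, 0.0011, -0.0005]], [1, [-0.008, -0.007, -0.005], [-0.0007, 0.0011, -0.0005]]]
```

Request:
{"api": "send_rows", "payload": {"commands": [[1,[-0.022,-0.02,-0.015],[-0.0005,0.0008,-0.0005]]]}}

```text
clock: 10.55
tool_pos: [0.5596, -0.0826, 0.1828]
orientation: [159.1, -0.6, 86.2]
force: [2.0, 14.1, 2.7]
opening: 0.0249
```

```bash
python3 -c "
from h import *
nxt(step=-.05,corr=1,n=2,r=.060,z=.050)"
```

```text
t 10.55 g [ 40.2 -45.1  50.2] r 60.4 ang -48.3 Ft 11.19 Fr -9.08 Fz 1.65 open 0.0249 q [  16.   -2.  -37.   11.  -35. -118.]
[[1, [-0.008, -0.006, -0.006], [-0.0008, 0.0013, -0.0005]], [1, [-0.008, -0.007, -0.005], [-0.0008, 0.0013, -0.0005]]]
```

Request:
{"api": "send_rows", "payload": {"commands": [[1,[-0.005,-0.004,-0.003],[0,0,0]],[1,[0,0,0],[0,0,0]],[1,[0,0,0],[0,0,0]],[1,[0,0,0],[0,0,0]]]}}

```text
clock: 10.95
tool_pos: [0.5594, -0.0823, 0.1827]
orientation: [159.0, -0.7, 86.3]
force: [-0.1, 0.0, 0.5]
opening: 0.0253
```

```bash
python3 -c "
from h import *
st()"
```

```text
t 10.95 g [ 39.8 -44.8  50.2] r 60.0 ang -48.38 Ft 0.19 Fr 0.17 Fz 0.48 open 0.0253 q [  16.   -2.  -38.   11.  -35. -118.]
```

Request:
{"api": "send_rows", "payload": {"commands": [[0.45,[0,0,0],[0,0,0]],[0.45,[0,0,0],[0,0,0]],[0.45,[0,0,0],[0,0,0]],[0.45,[0,0,0],[0,0,0]],[0.45,[0,0,0],[0,0,0]]]}}

```text
clock: 11.45
tool_pos: [0.56, -0.082, 0.183]
orientation: [158.9, -0.7, 86.3]
force: [0.0, -0.2, -0.5]
opening: 0.0476
```

```bash
python3 -c "
from h import *
g,a=st()
p,T=grip(g+[0,0,.06],0,20);plan(p,T,n=3)"
```

```text
t 11.45 g [ 40.4 -44.5  50.2] r 60.1 ang -47.72 Ft -0.32 Fr -0.01 Fz -0.44 open 0.0476 q [  16.   -2.  -37.   11.  -35. -118.]
t 11.45 tcp [ 0.56  -0.082  0.183] head [ 0.0359 -0.0442  0.032 ] F [ 0.04 -0.21 -0.5 ] q [  16.    -2.2  -37.5   11.   -35.1 -117.7]
shift [-0.1387  0.0089  0.1961] turn [-0.00185  0.00308 -0.0012 ] minrows 1.2
3 rows of [-0.0462, 0.003, 0.0654] [-0.00062, 0.00103, -0.0004]
```

Request:
{"api": "send_rows", "payload": {"commands": [[0.45,[-0.046,0.003,0.065],[0,0,0]],[0.45,[-0.046,0.003,0.065],[0,0,0]],[0.45,[-0.046,0.003,0.065],[-0.0006,0,0]],[0.45,[-0.02,0.001,0.03],[-0.0006,0.0015,0]]]}}

```text
clock: 11.85
tool_pos: [0.5182, -0.0799, 0.2388]
orientation: [159.7, -0.2, 86.2]
force: [-0.5, -0.0, 0.4]
opening: 0.0481
```

```bash
python3 - <<'E'
from h import *
from plant import snapshot
s=snapshot("top");cv2.imwrite("pics/t4.png",cv2.resize(s["color"][120:260,180:380],None,fx=4,fy=4));np.savez("top4.npz",**s)
s2=snapshot("side");np.savez("side4.npz",**s2);cv2.imwrite("pics/s4.png",cv2.resize(s2["color"][80:300,130:400],None,fx=2.7,fy=2.7))
st()
for q0 in (s,s2):
    H=w2h(cloud(q0));m=(abs(H[...,0])<.03)&(H[...,1]<-.14)&(H[...,1]>-.22)&(H[...,2]>.02)&(H[...,2]<.066);q=H[m]
    print('tab',m.sum(),np.median(q,0),np.percentile(q,[2,98],axis=0))
p,T=grip([0,-.172,.047],.055,33);plan(p,T)
E
```

```text
t 11.95 g [ 39.4 -44.9 119.4] r 59.7 ang -48.74 Ft -0.27 Fr 0.17 Fz -0.74 open 0.0483 q [  19.   -9.  -35.   10.  -45. -119.]
tab 42 [ 0.00678685 -0.18026132  0.06036853] [[-0.01053866 -0.1862083   0.02477599]
 [ 0.01150102 -0.17452267  0.06520642]]
tab 118 [-0.00306754 -0.1622716   0.04682287] [[-0.01370658 -0.1810781   0.02186516]
 [ 0.00739521 -0.15821793  0.06125201]]
t 11.95 tcp [ 0.5192 -0.0796  0.239 ] head [ 0.0346 -0.0448  0.1012] F [ 0.33 -0.33 -0.65] q [  18.6   -9.2  -35.3   10.4  -45.3 -118.5]
shift [-0.1045 -0.5027 -0.1357] turn [-0.00303 -0.03495 -0.00121] minrows 2.66
3 rows of [-0.0348, -0.1676, -0.0452] [-0.00101, -0.01165, -0.0004]
```

View pics/s4.png

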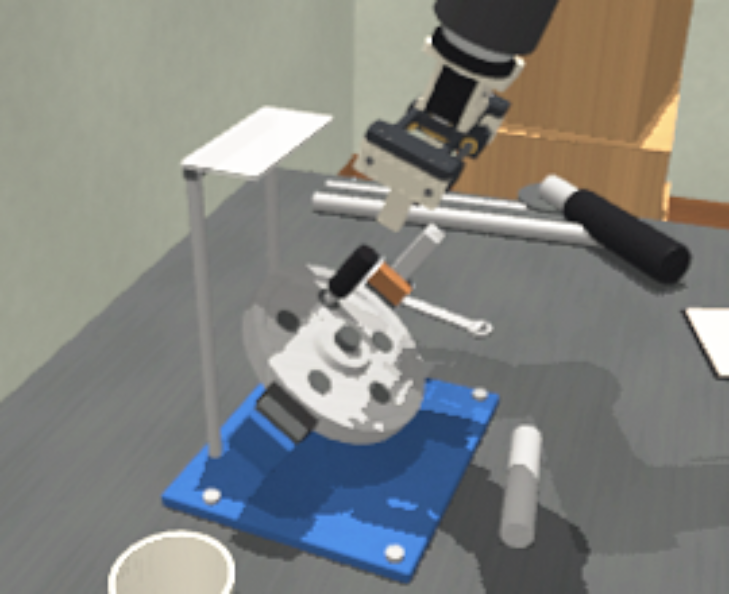

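Request:
{"api": "send_rows", "payload": {"commands": [[0.45,[-0.03,-0.168,-0.03],[-0.001,-0.0117,-0.0004]],[0.45,[-0.035,-0.168,-0.045],[-0.001,-0.0117,-0.0004]],[0.45,[-0.035,-0.168,-0.045],[-0.001,-0.0117,-0.0004]],[0.45,[0,0,0],[0,0,0]]]}}

```text
clock: 12.35
tool_pos: [0.4943, -0.2078, 0.2074]
orientation: [146.3, 0.1, 86.0]
force: [0.1, 0.8, 0.3]
opening: 0.0483
```

```bash
python3 - <<'E'
from h import *
st()
p,T=grip([0,-.172,.047],.05,33);plan(p,T)
p,T=grip([0,-.172,.047],.0,33);plan(p,T,n=4)
E
```

```text
t 12.35 g [   4.2 -174.5  103. ] r 174.5 ang -88.63 Ft 0.18 Fr -0.77 Fz 0.24 open 0.0483 q [ -0. -12. -46.   6. -23. -98.]
t 12.35 tcp [ 0.4943 -0.2078  0.2074] head [ 0.0038 -0.1745  0.0842] F [0.05 0.77 0.29] q [ -0.2 -12.1 -45.8   5.7 -22.7 -98.3]
shift [ 0.0059  0.0095 -0.026 ] turn [ 0.00044  0.00188 -0.00053] minrows 0.14
1 rows of [0.0059, 0.0095, -0.026] [0.00044, 0.00188, -0.00053]
t 12.35 tcp [ 0.4943 -0.2078  0.2074] head [ 0.0038 -0.1745  0.0842] F [0.05 0.77 0.29] q [ -0.2 -12.1 -45.8   5.7 -22.7 -98.3]
shift [ 0.1145  0.0016 -0.1937] turn [ 0.00044  0.00188 -0.00053] minrows 1.13
4 rows of [0.0286, 0.0004, -0.0484] [0.00011, 0.00047, -0.00013]
```

Request:
{"api": "send_rows", "payload": {"commands": [[0.45,[0.018,0.008,-0.048],[0.0001,0.0005,0]],[0.45,[0.029,0,-0.048],[0.0001,0.0005,0]],[0.45,[0.029,0,-0.048],[0.0001,0.0005,0]],[0.45,[0.029,0,-0.048],[0.0001,0.0005,0]]]}}

```text
clock: 12.75
tool_pos: [0.5199, -0.2094, 0.1575]
orientation: [146.9, -0.0, 85.6]
force: [-0.6, 0.0, 0.2]
opening: 0.0481
```

```bash
python3 - <<'E'
from h import *
from plant import snapshot
st()
s2=snapshot("wrist");cv2.imwrite("pics/w5.png",s2["color"])
E
```

```text
t 12.75 g [  -3.3 -174.1   47.6] r 174.1 ang -91.07 Ft -0.36 Fr 0.05 Fz 0.55 open 0.0481 q [  -1.   -5.  -49.    9.  -13. -102.]
```

View pics/w5.png

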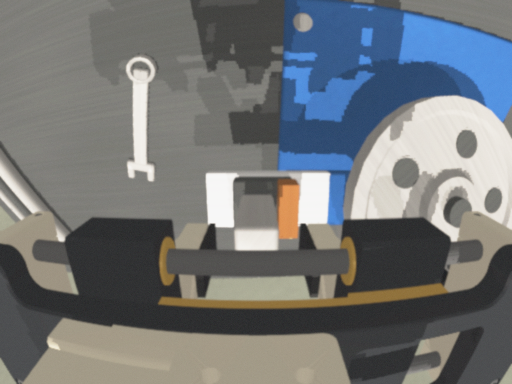

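Tab (at about (256,215)) lies between the fingers. Close on it.

Request:
{"api": "send_rows", "payload": {"commands": [[1,[0,0,0],[0,0,0]],[1,[0,0,0],[0,0,0]],[1,[0,0,0],[0,0,0]],[1,[0,0,0],[0,0,0]],[1,[0,0,0],[0,0,0]],[1,[0,0,0],[0,0,0]]]}}

```text
clock: 13.4
tool_pos: [0.5193, -0.209, 0.1543]
orientation: [147.2, -0.1, 85.6]
force: [7.0, -4.7, -10.4]
opening: 0.0254
```

```bash
python3 - <<'E'
from h import *
st()
print((RH[:,1]/.25*.01).round(4))
E
```

```text
t 13.4 g [  -5.5 -173.8   45.3] r 173.8 ang -91.82 Ft 0.22 Fr 4.14 Fz -12.71 open 0.0254 q [  -1.   -5.  -49.    9.  -13. -102.]
[0.0029 0.0399 0.    ]
```

Request:
{"api": "send_rows", "payload": {"commands": [[1,[0.002,0.032,0],[0,0,0]],[1,[0.002,0.032,0],[0,0,0]],[1,[0.002,0.032,0],[0,0,0]],[1,[0.002,0.032,0],[0,0,0]]]}}

```text
clock: 13.8
tool_pos: [0.5215, -0.1764, 0.1543]
orientation: [147.3, -0.1, 85.5]
force: [8.9, -5.3, -8.7]
opening: 0.0255
```

```bash
python3 -c "
from h import *
st()"
```

```text
t 13.8 g [  -5.6 -141.1   45.3] r 141.2 ang -92.27 Ft 2.8 Fr 4.49 Fz -12.45 open 0.0255 q [   2.   -6.  -56.   26.   -8. -122.]
```

Request:
{"api": "send_rows", "payload": {"commands": [[1,[0.001,0.016,0],[0,0.003,0]],[1,[0.001,0.016,0],[0,0.003,0]]]}}

```text
clock: 14.0
tool_pos: [0.5211, -0.1681, 0.1538]
orientation: [149.5, 0.1, 85.5]
force: [8.1, -5.1, -11.1]
opening: 0.0254
```

```bash
python3 -c "
from h import *
st()"
```

```text
t 14.0 g [  -6.  -132.8   45.4] r 133.0 ang -92.6 Ft 0.76 Fr 4.45 Fz -13.88 open 0.0254 q [   5.   -6.  -54.   22.  -13. -119.]
```

Request:
{"api": "send_rows", "payload": {"commands": [[1,[0.001,0.012,0],[0,0.002,0]],[1,[0.001,0.016,0],[0,0.001,0]]]}}

```text
clock: 14.2
tool_pos: [0.5194, -0.1664, 0.1534]
orientation: [151.0, 0.5, 85.1]
force: [30.0, -62.9, -20.2]
opening: 0.026
```

```bash
python3 -c "
from h import *
st()"
```

```text
t 14.2 g [  -7.3 -131.1   46.2] r 131.3 ang -93.17 Ft 20.04 Fr 59.54 Fz -36.31 open 0.026 q [   6.   -6.  -52.   21.  -16. -119.]
```

Request:
{"api": "send_rows", "payload": {"commands": [[1,[0,0,0],[0,0,0]],[1,[0,0,0],[0,0,0]]]}}

```text
clock: 14.4
tool_pos: [0.5191, -0.1685, 0.1533]
orientation: [151.1, 0.6, 84.9]
force: [3.4, 3.5, -6.3]
opening: 0.0253
```

```bash
python3 -c "
from h import *
st()"
```

```text
t 14.4 g [  -7.4 -133.1   46.1] r 133.3 ang -93.17 Ft -1.23 Fr -3.67 Fz -6.92 open 0.0253 q [   6.   -6.  -52.   21.  -16. -119.]
```

Request:
{"api": "send_rows", "payload": {"commands": [[1,[0.001,0.01,0],[0,0,0]],[1,[0.0005,0.006,0],[0,0,0]]]}}

```text
clock: 14.6
tool_pos: [0.5188, -0.1675, 0.1533]
orientation: [151.2, 0.7, 84.6]
force: [22.7, -31.0, -19.2]
opening: 0.025
```

```bash
python3 -c "
from h import *
st()"
```

```text
t 14.6 g [  -7.6 -132.    46.4] r 132.2 ang -93.31 Ft 11.08 Fr 28.72 Fz -30.0 open 0.025 q [   6.   -6.  -53.   22.  -16. -121.]
```

Request:
{"api": "send_rows", "payload": {"commands": [[0.45,[0,0.002,0],[0,0,0]],[0.45,[0,0,0],[0,0,0]],[0.45,[0,0,0],[0,0,0]],[0.45,[0,0,0],[0,0,0]],[0.45,[0,0,0],[0,0,0]]]}}

```text
clock: 15.1
tool_pos: [0.519, -0.1675, 0.1553]
orientation: [151.0, 0.7, 84.5]
force: [0.4, 0.2, -0.5]
opening: 0.0483
```

```bash
python3 - <<'E'
from h import *
from plant import snapshot
st()
s=snapshot("side");np.savez("side6.npz",**s);cv2.imwrite("pics/s6.png",cv2.resize(s["color"][80:300,130:400],None,fx=2.7,fy=2.7))
H=w2h(cloud(s));m=(abs(H[...,0])<.03)&(H[...,1]<-.1)&(H[...,1]>-.2)&(H[...,2]>.02)&(H[...,2]<.066);q=H[m];print(len(q),np.percentile(q,[2,98],axis=0))
s=snapshot("wrist");cv2.imwrite("pics/w6.png",s["color"])
E
```

```text
t 15.1 g [  -6.3 -132.1   47.9] r 132.2 ang -92.75 Ft 0.06 Fr -0.21 Fz -0.62 open 0.0483 q [   6.   -6.  -53.   22.  -16. -121.]
54 [[-0.01265308 -0.1292746   0.02066961]
 [ 0.00768114 -0.11454222  0.05895247]]
```

View pics/s6.png

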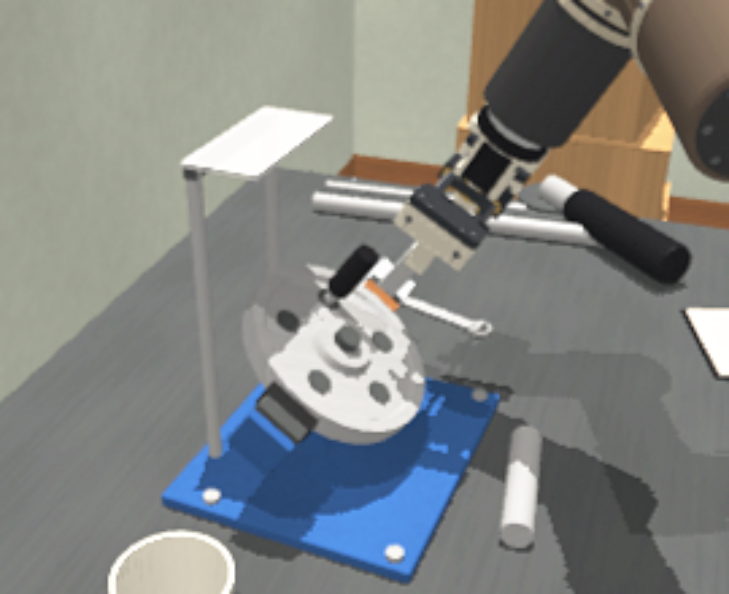

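View pics/w6.png

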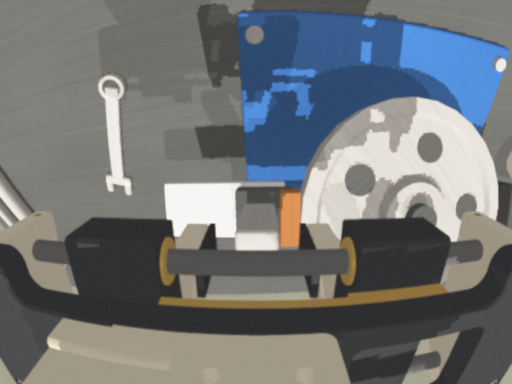

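Request:
{"api": "send_rows", "payload": {"commands": [[0.45,[-0.02,0.001,0.08],[0,0,0]],[0.45,[-0.02,0.001,0.08],[0,0,0]],[0.45,[-0.02,0.001,0.08],[0,0,0]]]}}

```text
clock: 15.5
tool_pos: [0.5012, -0.1666, 0.2128]
orientation: [151.5, 0.7, 84.6]
force: [1.1, 0.3, 1.6]
opening: 0.0481
```

```bash
python3 -c "
from h import *
st()"
```

```text
t 15.5 g [  12.2 -132.4  105.1] r 133.0 ang -84.74 Ft 1.83 Fr -0.23 Fz 0.66 open 0.0481 q [   8.  -12.  -46.   15.  -29. -114.]
```

Request:
{"api": "send_rows", "payload": {"commands": [[0.45,[-0.02,-0.05,0.12],[0,0.005,0]],[0.45,[-0.02,-0.1,0.12],[0,0.005,0]],[0.45,[-0.02,-0.15,0.1],[0,0.005,0]],[0.45,[-0.02,-0.15,0.05],[0,0.005,0]],[0.45,[-0.02,-0.15,0.05],[0,0,0]],[0.45,[0,0,0],[0,0,0]]]}}

```text
clock: 16.1
tool_pos: [0.4749, -0.3197, 0.3323]
orientation: [158.5, 1.4, 85.3]
force: [-0.3, 0.3, -1.3]
opening: 0.0485
```

```bash
python3 - <<'E'
from h import *
from plant import snapshot
st()
for n in ("top","side"):
    s=snapshot(n);a=load(n+"4.npz")
    c=s["color"][120:260,180:380] if n=="top" else s["color"][80:300,130:400]
    k=4 if n=="top" else 2.7
    cv2.imwrite(f"pics/{n}7.png",cv2.resize(c,None,fx=k,fy=k))
    for nm,q0 in (("before",a),("now",s)):
        H=w2h(cloud(q0));g=cv2.cvtColor(q0["color"],cv2.COLOR_BGR2GRAY)
        m=(np.hypot(H[...,0],H[...,1])<.08)&(H[...,2]>.04)&(H[...,2]<.07)&(g<70);q=H[m];print(n,nm,'handle',len(q),np.median(q,0))
        m=(abs(H[...,0])<.03)&(H[...,1]<-.1)&(H[...,1]>-.2)&(H[...,2]>.02)&(H[...,2]<.066)&(g>80);q=H[m];print('tab',len(q),np.percentile(q,[2,98],axis=0).round(4).tolist())
E
```

```text
t 16.1 g [  70.5 -286.9  211.4] r 295.4 ang -76.19 Ft -0.96 Fr -0.57 Fz -0.89 open 0.0485 q [-17.  -5. -15.  -4. -59. -76.]
top before handle 32 [ 0.04951069 -0.04278933  0.05864257]
tab 42 [[-0.0105, -0.1862, 0.0248], [0.0115, -0.1745, 0.0652]]
top now handle 35 [ 0.04932688 -0.04277464  0.0593307 ]
tab 5 [[0.0101, -0.1408, 0.0209], [0.0116, -0.1262, 0.0283]]
side before handle 90 [ 0.03794842 -0.03369361  0.05675417]
tab 118 [[-0.0137, -0.1811, 0.0219], [0.0074, -0.1582, 0.0613]]
side now handle 83 [ 0.03807479 -0.03320768  0.0567953 ]
tab 124 [[-0.0132, -0.1395, 0.0214], [0.0075, -0.1156, 0.062]]
```

View pics/top7.png

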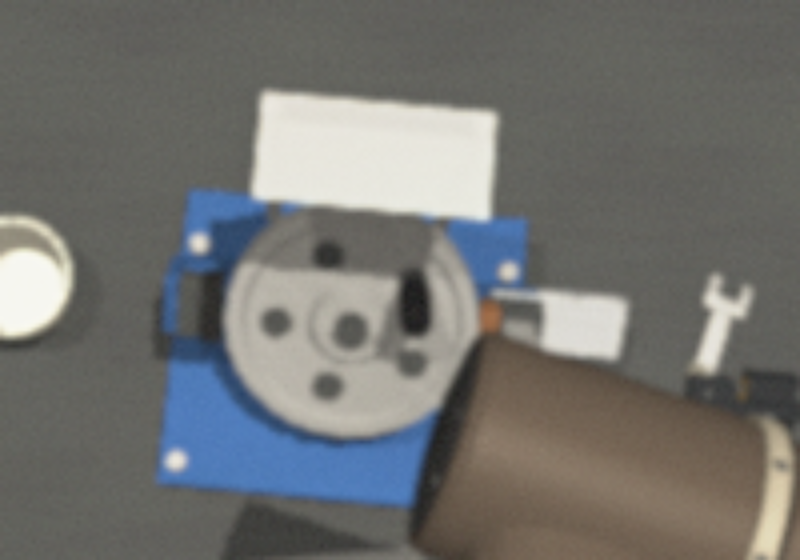

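View pics/side7.png

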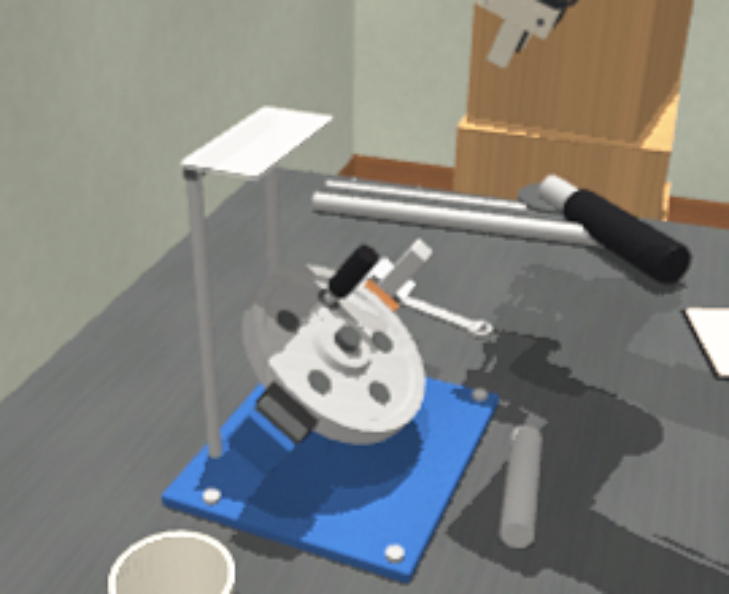

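```bash
python3 -c "
from plant import order
print(order.close_job())"
```

```text
the job is handed in; nothing more can be done
None
```

I set the wheel with the rubbing spot under the shoe, slid the chock home against the rim and withdrew the arm. I handed the job in at about 16 s of the 67 s allowed. It gives no verdict, so the results below are my own checks.

- **Rubbing spot:** Plain drag was about 2 N and rose to about 11–12 N over one stretch. I swept that stretch in both directions. The middle was at a handle angle of about -50° from the upward sweep. From the downward sweep it was about -48.5°, less certain because one edge was sampled coarsely.
- **Wheel position:** I left the handle at about -48.4°, within about 1.5° of either estimate; the allowed error is about 8.6°. I could not read the shoe force directly. After release and after the chocking, the camera showed the handle in the same place to within 1 mm.
- **Chock:** I pushed it until it met solid resistance, with about 60 N at the wrist at the peak. Before release the grip sprang back about 2 mm, so I pressed again to about 30 N. The camera showed the tab had moved about 42 mm, and the block is touching the rim. My two estimates of where the chock started (about 2 mm and 4 mm) differ slightly. They put it at about 44–46 mm, against the 41 mm needed.
- **Everything else:** The arm is clear with its fingers open and no force reading. I did not touch the tub, steel bar or spanner. The last pictures show nothing out of place, though the arm hides part of the spanner in the top view.

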